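# Wind open the sprouting box's vent with its removable crank

## Task

Take the loose crank out of its white cup on the peg tray, fit it fully down on the brass square shaft of the sprouting box, and wind it clockwise (seen from above) until the orange vent shutter is fully open, moving the shutter only by the crank. Then lift the crank off and seat it upright in its white cup again, setting it down rather than dropping it. Leave the other things on the shelf where they stand.

Things in the scene. Friction and masses are not known exactly. Their poses are not given: they have to be found in the camera images.
- crank_grip (a point): Loose crank, 0.22 kg: centre of the square black block on top of its hub, on the hub's axis. Block 24 x 24 x 38 mm tall, grasped from above across either pair of sides. z up the axis; x along the flat aluminium arm (16 mm wide, 8 mm thick, top face 19 mm below this point) to the red knob. The arm reaches 92 mm along +x and 20 mm along -x.
- crank_hub (a point): Crank: centre of the hub's underside, 69 mm below crank_grip, same axes. Here opens a square socket 18 mm wide, 28 mm deep, sides parallel to x and y, in a square sleeve 28 mm wide, 28 mm long. Above the sleeve the hub is a cone, 41 mm wide growing to 53 mm at the arm's underside, 42 mm above this point.
- crank_knob (a point): The crank's red knob, a round upright cylinder 22 mm wide and 36 mm tall (not turning on its own), standing on the arm; this point is its centre, 80 mm along the crank's x from its axis and 1 mm lower than crank_grip.
- shaft_seat (a point): Centre of the flat top of the dark gear wheel (37 mm wide, 85 mm above the shelf) on which the crank's hub rests when fully down. z up the shaft; x, y square to its flats, turning with it; the crank fits in 4 positions 90 degrees apart. The brass shaft is 16 mm square up to 19 mm above this point, then tapers to 9 mm at 26 mm. The crank has 1 mm play each side, up to 0.13 rad in turning.
- shaft (a joint): Turn of the square shaft, rad; grows as the shaft turns clockwise seen from above; 0 is vent shut, end stop at 4.3 (vent fully open). Turning takes about 0.1 N m and the shaft stays where it is left. It is geared to the shutter (17.4 mm of shutter per rad).
- shutter (a joint): How far the orange shutter has slid open towards the shaft, m: 0 shut, 0.075 fully open at its end stop. It moves only with the shaft, and must not be pushed itself.
- shutter_mid (a point): Centre of the top face of the orange shutter plate, 80 x 110 mm, 80 mm above the shelf. It carries a rack, a 6 mm wide bar 82 mm above the shelf that reaches back past the shaft. The fitted crank's arm turns above both (its underside 127 mm above the shelf).
- sprouter: The sprouting box, grey with clear sides, fixed; origin on the shelf straight below the shaft's axis. Its deck is 75 mm high, reaches 105 mm to -x and 215 mm to +x of the shaft (vent opening at the +x end) and 65 mm to either side along y.
- cup_rim (a point): Centre of the mouth of the white tapered cup, 58 mm above the shelf, fixed on the wooden peg tray (120 x 150 mm, pegs 40 mm high). The mouth is 52 mm wide inside, narrowing over 10 mm to a straight bore 43 mm wide. The crank's cone centres itself in it, at any turn about the vertical: seated, crank_hub is 40 mm below this point and crank_grip 29 mm above it.
- jar_mid (a point): Bystander: glass jar with a steel twist cap, 64 mm wide, 115 mm tall, centre; stands by the peg tray.
- scoop_mid (a point): Bystander: aluminium scoop, 155 mm long, 33 mm high, lying; a point near its middle, x along it away from the handle.
- mug_mid (a point): Bystander: blue mug, 76 mm wide, 88 mm tall, centre; stands beside the sprouting box.
- mill_mid (a point): Bystander: tall dark wooden pepper mill, 54 mm wide, 235 mm tall, centre; stands at the shaft end of the sprouting box, clear of the turning crank but close to a gripper that pushes the knob past it.
- bottle_mid (a point): Bystander: green bottle, 62 mm wide, 200 mm tall, centre.
- tin_mid (a point): Bystander: blue tin, fixed, 72 mm wide, 100 mm tall, centre.
Things that resemble listed ones, but are neither listed nor needed, are in the scene too. What is shaped like the part that bears crank_grip but purple is not meant.

How it is judged:
By the outcome, as a careful person would: the job done as asked, in the order asked, and still so for the second after the job is handed in, with the robot touching nothing.
It also fails if it takes over 69 s, if anything falls off the work surface, if the arm or the gripper's body presses on something with over 40 N, if the wrist force passes 120 N, or if a joint passes its speed limit or range.

## Robot

A 6-joint arm with a two-finger parallel gripper is mounted at the origin on the work surface. World frame = base frame: x ahead of the robot, y to its left, z up, the work surface at z = 0. Lengths are in mm, angles in degrees, forces in N, time in s.
With the tool pointing down it reaches from about 350 to 725 mm from the base axis. Payload 6 kg.
Tool frame: the origin (TCP) lies midway between the tips of the shut fingers; the grasp point (between the pads) lies 19 mm behind it; z points along the fingers, x is the direction in which the jaws open and shut, and the axes are right-handed (so a half turn about z gives the same grasp; the last joint's range is limited). The gripper opens to 85 mm and grips with 20 to 120 N. Pads are 22 mm wide; open, the fingers measure 114 mm over their backs; the gripper's body (76 mm by 85 mm) begins 54 mm behind the grasp point. The pads swing forward as they close: fully open they stand 13 mm farther back than shut.
Start: joints at [95.953, 2.303, 4.859, 0, -92.561, -19.12], TCP at [136.644, 584.21, 231.261] pointing down, gripper open.
Joint ranges: [-146.85, 146.85], [-73.84, 115.35], [-62.03, 85.46], [-188.31, 113.3], [-161.28, -10.13], [-171.36, 171.36]. Speed limits (degrees/s): [147.25, 147.25, 172.46, 180, 180, 180].

## Interface

Orientations are given as [roll, pitch, yaw] about the fixed x, y, z axes, in that order (R = Rz(yaw) Ry(pitch) Rx(roll)).
In Python, from bench import get_state, vision, job gives the robot as it stands. The module is installed in compiled form; this text tells all that it offers.
- The arm moves only by the tool servo_tool, never from a script. Its arguments are lists of equal length, an entry for each row: "turn": the turn, a rotation vector about the world's x, y, z in rad, a list of three; "xyz": the shift along the world's x, y, z in mm, a list of three; "hand": the finger opening in mm, from 0 to 85.4. A call has 1 to 5 rows; each row is the pose to reach, as a shift and turn from the pose commanded when the call began; what a row does not reach only later rows make up. A row lasts 1/12 s, in which the tool goes at most 41.7 mm and 7.16 degrees, less where a joint would pass 70% of its speed; a pose out of reach is approached as far as the arm can. A call with a gripper value outside its range is refused whole. The fingers move at their own pace and stop on an object; "squeeze" is the grip in N (left out, the last holds). Time passes only in rows, so rows that repeat a pose let the fingers close. It gives the time, the measured TCP pose, the force and the opening at its end, in the units of the state.
- get_state(): the state, without advancing time (a new reading comes with each control period).
- vision.camera(name): name is "side" or "top" or "wrist"; returns a dict with "frame" (384x512x3 uint8, red, green, blue), "fovy" (degrees; the focal length in pixels is half the picture's height over the tangent of half this angle, whatever the lens; pixels are square), "cx", "cy" (the principal point, pixels), "camera_from_world" (4x4, takes a point from world to camera coordinates). Camera axes: x right, y down, z forward; pixel columns grow to the right and rows downward; lengths in mm; the calibration is good to about 2 mm. A picture is of the moment at which its call begins. There is no depth.
- job.sign_off(): hands the job in, once; it reports no verdict.
The state is a dict: "time": time; "joints": joint angles; "dq": joint speeds; "joint_torque": joint torques, N m; "tool_pos": TCP position; "tool_rot": TCP orientation; "wrist_force": force on the tool from outside, world axes, zero at the start; "wrist_torque": the same for the moment, N m; "finger_gap": finger opening in mm.
Only numpy, scipy, OpenCV 4.12 (cv2) and the standard library are available. Lean on these libraries where they do the work, as an engineer would, in place of code of your own. Each camera call takes 0.05 s, during which the arm holds its last target.

## Working session

There is one attempt and no reset: what is moved stays moved. The work goes in short steps, Python scripts to look and compute and a tool call to move; the robot and the scene stay as the last step left them, time stands still between calls to the robot, and variables do not carry over. Pictures are saved under pics/ and viewed, and the job is handed in when it is done.

Besides the shell and the picture viewer there is one more tool, called after "Call:" by a JSON object that holds its "name" and its "arguments", one argument or row to a line. servo_tool: Moves the arm, as the interface text tells. Its arguments: {"type":"object","properties":{"turn":{"type":"array","items":{"type":"array","items":{"type":"number"}}},"xyz":{"type":"array","items":{"type":"array","items":{"type":"number"}}},"hand":{"type":"array","items":{"type":"number"}},"squeeze":{"type":"number"}},"required":["turn","xyz","hand"]}

```bash
mkdir -p pics; cat > h.py <<'E'
import numpy as np, cv2
from bench import get_state, vision, job
def cam(n,save=None):
    c=vision.camera(n)
    if save: cv2.imwrite('pics/'+save,cv2.cvtColor(c['frame'],cv2.COLOR_RGB2BGR))
    return c
def foc(c): return c['frame'].shape[0]/2/np.tan(np.radians(c['fovy']/2))
def proj(c,p):
    q=c['camera_from_world']@np.append(p,1); f=foc(c)
    return np.array([c['cx']+f*q[0]/q[2],c['cy']+f*q[1]/q[2]])
def ray(c,u,v):
    f=foc(c);T=c['camera_from_world'];R=T[:3,:3]
    o=-R.T@T[:3,3]; d=R.T@np.array([(u-c['cx'])/f,(v-c['cy'])/f,1]); return o,d
def onz(c,u,v,z):
    o,d=ray(c,u,v); return o+d*(z-o[2])/d[2]
def blobs(c,lo,hi,mn=30):
    h=cv2.cvtColor(c['frame'],cv2.COLOR_RGB2HSV); m=cv2.inRange(h,np.array(lo),np.array(hi))
    n,l,s,ce=cv2.connectedComponentsWithStats(m)
    return [(ce[i].round(1),s[i]) for i in range(1,n) if s[i][4]>=mn]
E
python3 - <<'E'
from h import *
for n in ['side','top','wrist']:
    c=cam(n,n+'0.png'); print(n,c['fovy'],c['cx'],c['cy'],c['camera_from_world'].round(3).tolist())
print(get_state())
E
```

```text
side 53.32940641219241 257.61312271004965 192.18790027710517 [[-0.992, -0.128, 0.001, 553.22], [-0.089, 0.677, -0.73, 134.734], [0.093, -0.724, -0.683, 1408.814], [0.0, 0.0, 0.0, 1.0]]
top 56.95314775540894 252.79386318927124 187.09549423747893 [[-0.007, -1.0, 0.019, -7.981], [-0.996, 0.006, -0.087, 544.672], [0.087, -0.02, -0.996, 1120.79], [0.0, 0.0, 0.0, 1.0]]
wrist 66.27830421593427 255.72757829264336 194.8405302481979 [[-0.227, -0.974, 0.001, 600.178], [-0.934, 0.218, 0.283, -36.631], [-0.276, 0.064, -0.959, 378.522], [0.0, 0.0, 0.0, 1.0]]
{'time': 0.15, 'joints': array([ 9.59519682e+01,  2.33113612e+00,  4.81363018e+00, -1.80915076e-02,
       -9.25607654e+01, -1.91197203e+01]), 'dq': array([-0.01118534, -0.13303106,  0.17924956,  0.02187592, -0.04481996,
        0.00317745]), 'joint_torque': array([-2.82482579e-03, -3.68616736e+01,  3.47690284e+01,  6.93618089e+00,
       -4.40798962e-03, -7.94478296e-06]), 'tool_pos': array([136.57045384, 583.98708762, 230.49082798]), 'tool_rot': array([-1.79991440e+02, -7.98736486e-02, -1.03166962e+02]), 'wrist_force': array([ 0.28212318, -0.44636013, -0.37650438]), 'wrist_torque': array([ 0.03327475, -0.00103056,  0.0470963 ]), 'finger_gap': 85.18296156287111}
```

View pics/top0.png

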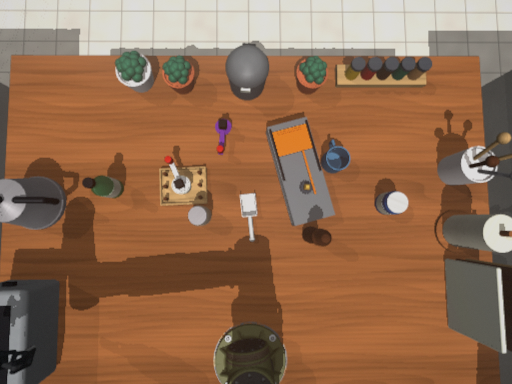

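View pics/side0.png

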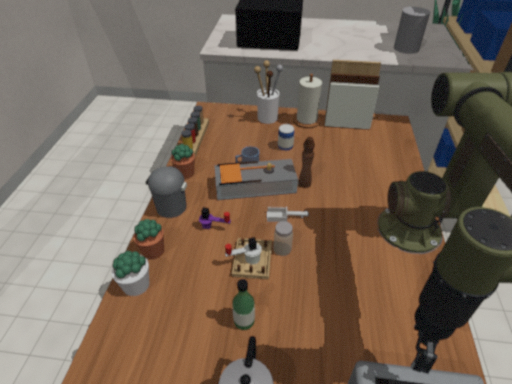

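View pics/wrist0.png

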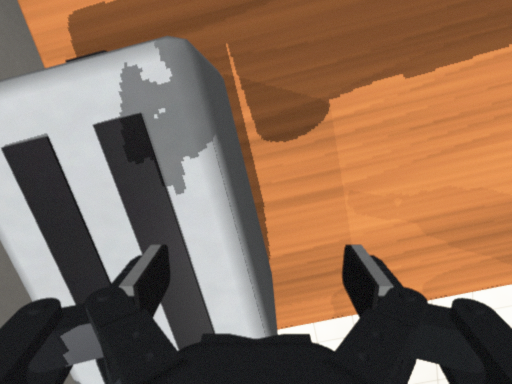

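The top view shows the crank in the cup near (180,184) with its red knob near (169,160). The shaft is near (306,187), the shutter near (292,140), and the purple decoy at (222,130). I'll zoom in and measure.

```bash
python3 - <<'E'
from h import *
c=cam('top');s=cam('side')
f=c['frame']
a=cv2.resize(f[140:220,145:225],None,fx=5,fy=5,interpolation=cv2.INTER_CUBIC)
b=cv2.resize(f[150:230,265:345],None,fx=5,fy=5,interpolation=cv2.INTER_CUBIC)
cv2.imwrite('pics/z1.png',cv2.cvtColor(np.hstack([a,b]),cv2.COLOR_RGB2BGR))
f=s['frame']
a=cv2.resize(f[220:280,210:310],None,fx=4,fy=4,interpolation=cv2.INTER_CUBIC)
b=cv2.resize(f[130:210,210:310],None,fx=4,fy=4,interpolation=cv2.INTER_CUBIC)
cv2.imwrite('pics/z2.png',cv2.cvtColor(np.vstack([a,b]),cv2.COLOR_RGB2BGR))
for n,k,zz in(('top',c,86),('side',s,86)):
    print(n,'red',[(x[0],x[1][4],onz(k,*x[0],zz).round(1)) for x in blobs(k,(0,180,120),(4,255,255),15)])
    print(n,'or',[(x[0],x[1][4],onz(k,*x[0],80).round(1)) for x in blobs(k,(8,230,180),(16,255,255),100)])
print(onz(c,180,184,106),onz(c,306,187,111))
E
```

```text
top red [(array([219.5, 148.5]), np.int32(32), array([659.1,  91.5,  86. ])), (array([167.9, 159.1]), np.int32(35), array([626.8, 249.3,  86. ]))]
top or []
side red [(array([226.1, 213.9]), np.int32(16), array([657.7,  92.4,  86. ])), (array([228. , 246.3]), np.int32(22), array([624.4, 234.1,  86. ]))]
side or []
[547.95190411 207.84195735 106.        ] [ 536.406531   -169.13747192  111.        ]
```

View pics/z1.png

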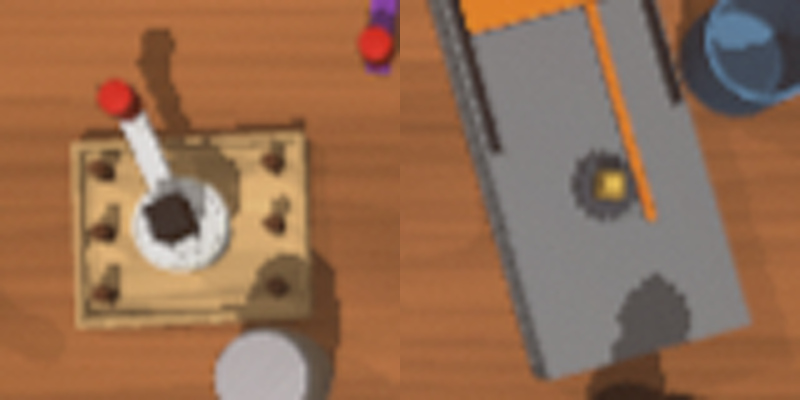

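View pics/z2.png

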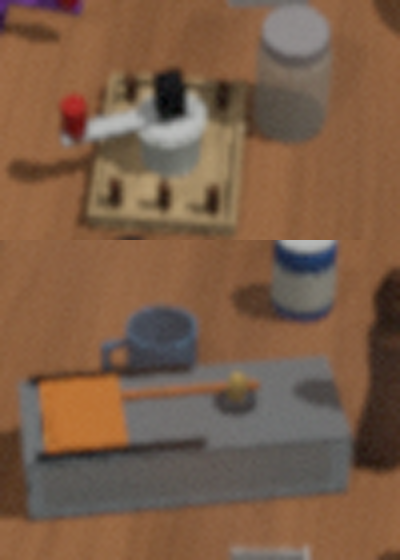

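```bash
python3 - <<'E'
from h import *
c=cam('top');s=cam('side');w=cam('wrist')
def tri(p,q):
    o1,d1=ray(c,*p);o2,d2=ray(s,*q)
    A=np.stack([d1,-d2],1);t=np.linalg.lstsq(A,o2-o1,rcond=None)[0]
    a=o1+d1*t[0];b=o2+d2*t[1];return ((a+b)/2).round(1),np.linalg.norm(a-b).round(1)
print('block',tri((178.8,183),(252.1,238.4)),'top@106',onz(c,178.8,183,104))
print('shaft',tri((306.6,186.6),(268.9,163.9)),onz(c,306.6,186.6,109))
z=lambda u,v:(145+u/5-.4,140+v/5-.4)
print('knob',tri(z(117,98),(228,246.3)),onz(c,*z(116,96),102))
y=lambda u,v:(265+u/5-.4,150+v/5-.4)
print('box edge',onz(c,*y(145,378),75),onz(c,*y(348,322),75),onz(c,*y(40,20),75))
print('rack',onz(c,*y(192,5),82),onz(c,*y(252,218),82))
print('mill',tri((318,236),(308.5,141)))
for n in (w,):
    T=n['camera_from_world'];print('wcam',-T[:3,:3].T@T[:3,3])
E
```

```text
block (array([549.6, 210.7, 109.6]), np.float64(2.0)) top@106 [551.17665404 211.82943335 104.        ]
shaft (array([ 536.3, -170.5,  113.9]), np.float64(2.1)) [ 537.77456329 -171.31006728  109.        ]
knob (array([622.7, 245.6, 100.8]), np.float64(2.5)) [624.97285605 246.09081697 102.        ]
box edge [ 422.16602726 -134.76291139   75.        ] [ 455.5287582 -260.7557155   75.       ] [644.61836013 -72.97893549  75.        ]
rack [ 652.40962581 -167.06134645   82.        ] [ 519.63213363 -201.45913372   82.        ]
mill (array([ 394. , -177.5,  231.8]), np.float64(5.7))
wcam [206.63168289 568.4022032  373.65259482]
```

Call:
{"name": "servo_tool", "arguments": {
  "turn": [
    [0, 0, 0.044],
    [0, 0, 0.088],
    [0, 0, 0.132],
    [0, 0, 0.176],
    [0, 0, 0.22]
  ],
  "xyz": [
    [27, -25, 0],
    [55, -50, 0],
    [83, -75, 0],
    [110, -99, 0],
    [138, -124, 0]
  ],
  "hand": [80, 80, 80, 80, 80]
}}

```text
time: 0.82
tool_pos: [275.5, 459.0, 231.4]
tool_rot: [-180.0, 0.0, -90.4]
wrist_force: [0.3, 0.4, 0.6]
finger_gap: 79.8
```

Call:
{"name": "servo_tool", "arguments": {
  "turn": [
    [0, 0, 0.044],
    [0, 0, 0.088],
    [0, 0, 0.132],
    [0, 0, 0.176],
    [0, 0, 0.22]
  ],
  "xyz": [
    [27, -25, 0],
    [55, -50, 0],
    [83, -75, 0],
    [110, -99, 0],
    [138, -124, 0]
  ],
  "hand": [80, 80, 80, 80, 80]
}}

```text
time: 1.23
tool_pos: [413.6, 334.9, 231.6]
tool_rot: [-180.0, 0.0, -77.8]
wrist_force: [0.9, -0.4, -0.1]
finger_gap: 79.9
```

Call:
{"name": "servo_tool", "arguments": {
  "turn": [
    [0, 0, 0.044],
    [0, 0, 0.088],
    [0, 0, 0.132],
    [0, 0, 0.176],
    [0, 0, 0.22]
  ],
  "xyz": [
    [27, -25, 0],
    [55, -50, 0],
    [83, -75, 0],
    [110, -99, 0],
    [138, -124, 0]
  ],
  "hand": [80, 80, 80, 80, 80]
}}

```text
time: 1.65
tool_pos: [551.8, 210.8, 231.5]
tool_rot: [-180.0, 0.0, -65.2]
wrist_force: [0.6, 0.9, 0.1]
finger_gap: 79.8
```

Call:
{"name": "servo_tool", "arguments": {
  "turn": [
    [0, 0, 0],
    [0, 0, 0]
  ],
  "xyz": [
    [0, 0, -10],
    [0, 0, -10]
  ],
  "hand": [80, 80]
}}

```text
time: 1.82
tool_pos: [551.1, 210.5, 218.8]
tool_rot: [179.8, -0.0, -65.6]
wrist_force: [0.8, 0.3, -1.0]
finger_gap: 79.9
```

```bash
python3 - <<'E'
from h import *
c=cam('wrist','w1.png');s=get_state();print(s['tool_pos'],s['tool_rot'],s['joints'])
print(proj(c,[551,212,106]),proj(c,[625,246,104]))
E
```

```text
[550.50712152 211.44108121 219.79798621] [ 1.79849454e+02 -1.22037691e-02 -6.54676480e+01] [ 4.04563365e+01  8.20228383e-01  2.16485660e+00 -2.95785775e-02
 -9.14927451e+01  7.40752672e+01]
[255.0312332  190.48289156] [254.63652577  95.27778494]
```

View pics/w1.png

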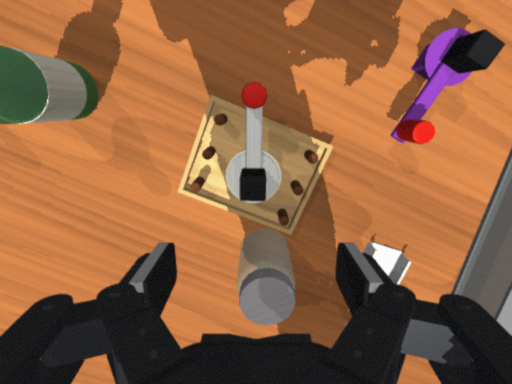

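The wrist view shows the block near (253,184) and the knob at (254,95), which matches the predictions. I'll zoom in to refine.

```bash
python3 - <<'E'
import cv2
f=cv2.imread('pics/w1.png');cv2.imwrite('pics/w1z.png',cv2.resize(f[75:215,205:305],None,fx=4,fy=4,interpolation=cv2.INTER_CUBIC))
E
```

```text
(no output)
```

View pics/w1z.png

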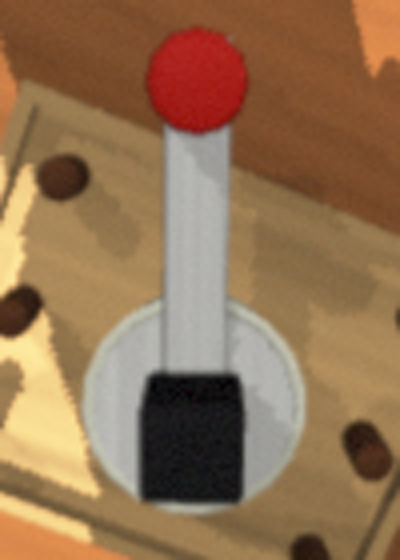

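```bash
python3 - <<'E'
from h import *
c=cam('wrist')
b=onz(c,252.6,187.6,106);k=onz(c,253.9,93.9,104);print(b,k,k-b,np.hypot(*(k-b)[:2]),np.degrees(np.arctan2(*(k-b)[1::-1])),get_state()['tool_pos'])
print('cuprim', onz(c,205+194/4,75+402/4,58))
print('jar',onz(c,267,295,115))
E
```

```text
[551.81611071 215.96228926 106.        ] [625.22807006 248.09469149 104.        ] [73.41195935 32.13240223 -2.        ] 80.13617814505479 23.638987092286715 [550.33664613 212.16232382 220.81245488]
cuprim [552.23130521 215.6410618   58.        ]
jar [461.02343037 159.24737101 115.        ]
```

Call:
{"name": "servo_tool", "arguments": {
  "turn": [
    [0, 0, -0.018],
    [0, 0, -0.018],
    [0, 0, -0.018],
    [0, 0, -0.018]
  ],
  "xyz": [
    [1, 3, -25],
    [1, 3, -50],
    [1, 3, -70],
    [1, 3, -70]
  ],
  "hand": [60, 60, 60, 60]
}}

```text
time: 2.25
tool_pos: [549.0, 215.7, 146.9]
tool_rot: [179.6, -0.0, -66.3]
wrist_force: [-0.6, -0.1, -1.8]
finger_gap: 60.1
```

```bash
python3 - <<'E'
from h import *
c=cam('wrist','w2.png');t=cam('top');s=get_state();print(s['tool_pos'],s['tool_rot'],s['joints'],s['wrist_force'],s['finger_gap'])
print(proj(c,[551.8,216,106]),proj(c,[625.2,248,104]))
f=c['frame'];cv2.imwrite('pics/w2.png',cv2.cvtColor(cv2.resize(f[:,130:390],None,fx=1.5,fy=1.5),cv2.COLOR_RGB2BGR))
f=t['frame'];cv2.imwrite('pics/t2.png',cv2.cvtColor(cv2.resize(f[130:230,130:230],None,fx=5,fy=5),cv2.COLOR_RGB2BGR))
E
```

```text
[551.22797456 215.89338532 152.16850773] [-1.79987998e+02 -4.71210783e-02 -6.62905285e+01] [ 4.08041464e+01  1.38525266e+00 -4.32690253e+00  4.88094661e-02
 -8.42902264e+01  7.29004730e+01] [-0.10467345  0.48865242  1.20308063] 60.32184331990442
[258.17421221 216.61381199] [258.94188788  89.00248954]
```

View pics/w2.png

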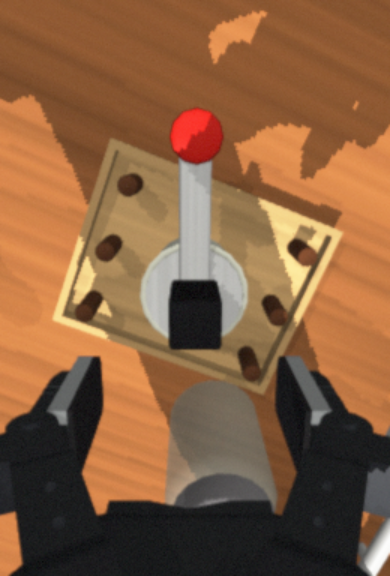

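```bash
python3 - <<'E'
from h import *
c=cam('wrist');s=get_state();print(s['tool_pos'],s['tool_rot'])
print('TCP axis',proj(c,[*s['tool_pos'][:2],106]),proj(c,s['tool_pos']))
b=onz(c,259.3,217,106);k=onz(c,130+197/1.5-.3,136/1.5-.3,104);print(b,k,np.hypot(*(k-b)[:2]),np.degrees(np.arctan2(*(k-b)[1::-1])))
E
```

```text
[551.92099186 216.04523946 153.45681636] [-1.79853261e+02 -2.85773630e-02 -6.63042333e+01]
TCP axis [256.9974653  217.01532662] [257.42409784 248.82409519]
[552.56562032 214.6069025  106.        ] [627.86879786 246.85840602 104.        ] 81.91903336143444 23.184905871451193
```

Call:
{"name": "servo_tool", "arguments": {
  "turn": [
    [0, 0, 0],
    [0, 0, 0],
    [0, 0, 0],
    [0, 0, 0],
    [0, 0, 0]
  ],
  "xyz": [
    [0.5, 0, -25],
    [0.5, 0, -50],
    [0.5, 0, -70],
    [0.5, 0, -81],
    [0.5, 0, -81]
  ],
  "hand": [60, 60, 60, 60, 60]
}}

```text
time: 2.82
tool_pos: [551.5, 215.2, 69.2]
tool_rot: [179.9, -0.0, -66.4]
wrist_force: [-0.1, -1.3, -0.2]
finger_gap: 60.2
```

Call:
{"name": "servo_tool", "arguments": {
  "turn": [
    [0, 0, 0],
    [0, 0, 0],
    [0, 0, 0],
    [0, 0, 0],
    [0, 0, 0]
  ],
  "xyz": [
    [0, 0, 0],
    [0, 0, 0],
    [0, 0, 0],
    [0, 0, 0],
    [0, 0, 0]
  ],
  "hand": [40, 25, 15, 15, 15],
  "squeeze": 60
}}

```text
time: 3.23
tool_pos: [553.4, 215.2, 72.8]
tool_rot: [-179.8, -0.1, -66.4]
wrist_force: [0.4, -2.2, 6.6]
finger_gap: 23.6
```

```bash
python3 - <<'E'
from h import *
c=cam('wrist','w3.png');s=get_state();print(s['tool_pos'],s['tool_rot'],s['joints'],s['wrist_force'],s['finger_gap'])
E
```

```text
[553.44426936 215.19171047  72.7900482 ] [-1.79795932e+02 -5.11899128e-02 -6.63796367e+01] [ 40.63876779   3.44556146 -10.60442106   0.11211449 -75.76989336
  72.95429783] [-0.04230737 -2.8035174   5.7842909 ] 22.77510114042992
```

View pics/w3.png

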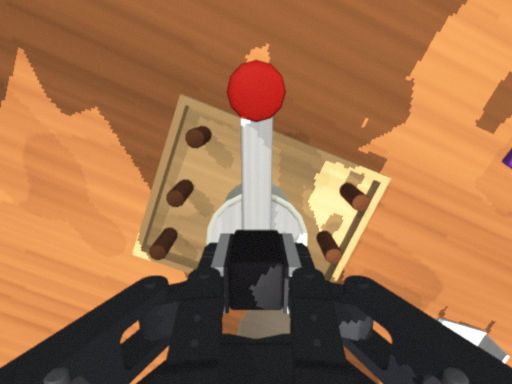

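Call:
{"name": "servo_tool", "arguments": {
  "turn": [
    [0, 0, 0],
    [0, 0, 0],
    [0, 0, 0],
    [0, 0, 0],
    [0, 0, 0]
  ],
  "xyz": [
    [0, 0, 12],
    [0, 0, 35],
    [0, 0, 60],
    [0, 0, 90],
    [0, 0, 110]
  ],
  "hand": [10, 10, 10, 10, 10]
}}

```text
time: 3.7
tool_pos: [552.2, 215.4, 183.5]
tool_rot: [-179.9, 0.0, -66.4]
wrist_force: [1.3, 0.7, -1.9]
finger_gap: 23.1
```

Call:
{"name": "servo_tool", "arguments": {
  "turn": [
    [0, 0, 0],
    [0, 0, 0],
    [0, 0, 0],
    [0, 0, 0],
    [0, 0, 0]
  ],
  "xyz": [
    [-5, -25, 0],
    [-11, -60, 0],
    [-17, -95, 0],
    [-23, -131, 0],
    [-29, -167, 0]
  ],
  "hand": [10, 10, 10, 10, 10]
}}

```text
time: 4.12
tool_pos: [522.1, 47.2, 180.5]
tool_rot: [180.0, 0.1, -66.3]
wrist_force: [1.6, -0.5, -2.6]
finger_gap: 23.0
```

Call:
{"name": "servo_tool", "arguments": {
  "turn": [
    [0, 0, 0],
    [0, 0, 0],
    [0, 0, 0],
    [0, 0, 0],
    [0, 0, 0]
  ],
  "xyz": [
    [-6, -36, 0],
    [-12, -72, 0],
    [-18, -108, 0],
    [-23, -142, 0],
    [-28, -171, 0]
  ],
  "hand": [10, 10, 10, 10, 10]
}}

```text
time: 4.53
tool_pos: [494.2, -124.4, 180.7]
tool_rot: [-180.0, 0.0, -66.4]
wrist_force: [1.0, -0.0, -2.9]
finger_gap: 23.3
```

Call:
{"name": "servo_tool", "arguments": {
  "turn": [
    [0, 0, 0],
    [0, 0, 0]
  ],
  "xyz": [
    [0, 0, 0],
    [0, 0, 0]
  ],
  "hand": [10, 10]
}}

```text
time: 4.7
tool_pos: [494.5, -123.8, 180.5]
tool_rot: [-180.0, 0.0, -66.5]
wrist_force: [0.2, 0.0, -3.2]
finger_gap: 23.2
```

```bash
python3 - <<'E'
from h import *
c=cam('wrist','w4.png');s=get_state();print(s['tool_pos'],s['tool_rot'],s['joints'],s['wrist_force'],s['finger_gap'])
print(proj(c,[538,-171,111]))
E
```

```text
[ 494.82616231 -122.8354692   180.34267446] [-1.79993253e+02  5.10202178e-02 -6.64547443e+01] [ 8.69038554e+00 -1.16079254e+01 -1.35101768e+01 -5.10726918e-02
 -8.81043081e+01  1.04856560e+02] [-0.69324085  0.40155413 -2.39058324] 23.517095635216098
[338.72296202 180.08381516]
```

View pics/w4.png

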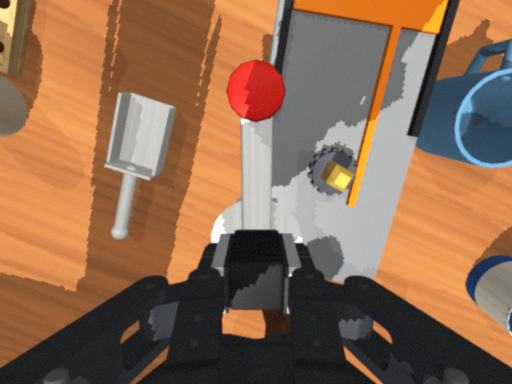

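The crank is held. The shaft tip is at about (341,180), close to the predicted (339,180).

```bash
python3 - <<'E'
import cv2
f=cv2.imread('pics/w4.png');cv2.imwrite('pics/w4z.png',cv2.resize(f[135:210,295:380],None,fx=8,fy=8,interpolation=cv2.INTER_CUBIC))
E
```

```text
(no output)
```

View pics/w4z.png

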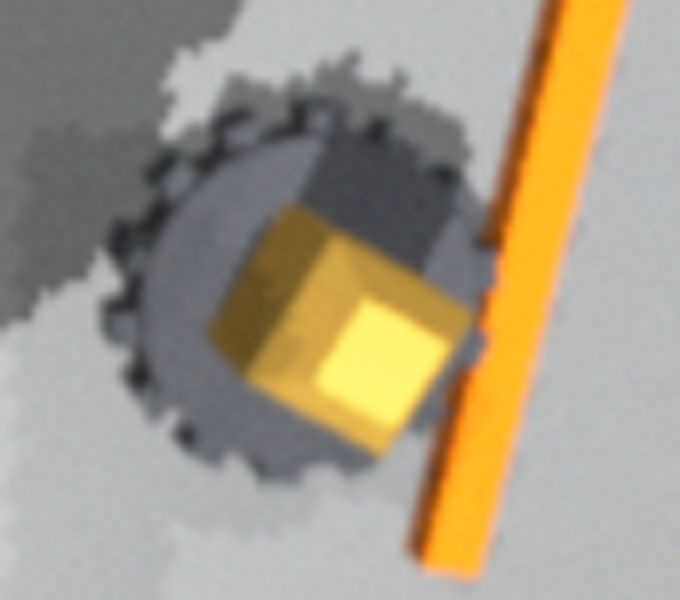

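```bash
python3 - <<'E'
from h import *
c=cam('wrist');s=get_state();print(s['tool_pos'],s['tool_rot'])
Z=lambda u,v:(295+(u+.5)/8-.5,135+(v+.5)/8-.5)
def quad(P,z):
    W=np.array([onz(c,*Z(*p),z)[:2] for p in P]);e=np.roll(W,-1,0)-W
    print(z,W.mean(0).round(2),np.hypot(*e.T).round(1),np.degrees(np.arctan2(e[:,1],e[:,0])).round(1)%90)
quad([(333,233),(470,325),(377,457),(245,378)],104)
quad([(370,297),(450,345),(383,425),(315,378)],111)
r=[onz(c,*Z(*p),85)[:2] for p in[(210,330),(288,208)]];d=r[1]-r[0];print('base',r,np.hypot(*d),np.degrees(np.arctan2(d[1],d[0]))%90)
# gear centre: circle left edge 137? 
k=onz(c,256,91,104+180.3-72.8)  # held knob top
print('knob',k, 'from tcp',k[:2]-s['tool_pos'][:2],np.degrees(np.arctan2(*(k[:2]-s['tool_pos'][:2])[::-1])))
E
```

```text
[ 495.04156436 -122.26791075  180.29907378] [-1.79991878e+02  4.40643688e-02 -6.63860091e+01]
104 [ 539.08 -172.06] [16.3 15.2 15.4 15.8] [80.8 82.8 83.  86. ]
111 [ 539.58 -172.07] [9.  9.4 8.1 8.9] [83.4 77.6 79.6 83.3]
base [array([ 532.93141871, -164.06384114]), array([ 547.4523504 , -165.52861588])] 14.594623058706944 84.23986842259167
knob [566.11705109 -91.06358889 211.5       ] from tcp [71.07548673 31.20432187] 23.70294984596208
```

```bash
python3 - <<'E'
from h import *
c=cam('wrist');s=get_state();print(s['tool_pos'],s['tool_rot'])
f=c['frame'];h=cv2.cvtColor(f,cv2.COLOR_RGB2HSV)
m=cv2.inRange(h,np.array((0,150,90)),np.array((6,255,255)))|cv2.inRange(h,np.array((172,150,90)),np.array((180,255,255)))
ct=max(cv2.findContours(m,0,2)[0],key=cv2.contourArea);print(cv2.minEnclosingCircle(ct),cv2.boundingRect(ct))
a=cv2.resize(f[50:320,190:320],None,fx=2.2,fy=2.2)
a=np.clip(a.astype(float)*2.5,0,255).astype(np.uint8)
a=cv2.resize(f[215:320,200:320],None,fx=5,fy=5,interpolation=cv2.INTER_CUBIC)
a=np.clip(a.astype(float)*3,0,255).astype(np.uint8)
cv2.imwrite('pics/w5.png',cv2.cvtColor(a,cv2.COLOR_RGB2BGR))
E
```

```text
[ 495.1671085  -121.95175737  180.26334731] [-1.79995284e+02  3.49680351e-02 -6.63368882e+01]
((255.41378784179688, 90.0), 30.225669860839844) (227, 60, 58, 61)
```

View pics/w5.png

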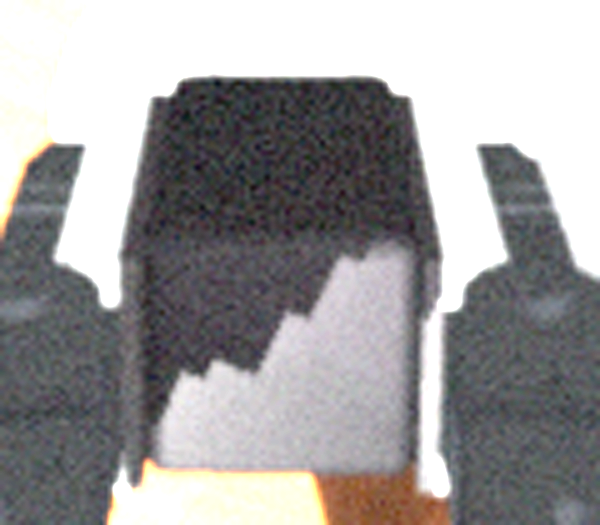

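```bash
python3 - <<'E'
from h import *
c=cam('wrist');s=get_state();t=s['tool_pos'];a=np.radians(s['tool_rot'][2]+90);R=np.array([[np.cos(a),np.sin(a)],[-np.sin(a),np.cos(a)]])
for z in (210,213.5,217):
    A=onz(c,255.4,262.6,z);B=onz(c,255.6,308.2,z);k=onz(c,255.4,90,z-2)
    print(z,R@(A-t)[:2],R@(B-t)[:2],R@((A+B)/2-t)[:2],'k',R@(k-t)[:2])
print(t)
E
```

```text
210 [8.42680672 0.7419108 ] [-14.60479109   0.65600722] [-3.08899218  0.69895901] k [78.45032837  0.73223911]
213.5 [10.39978411  0.73505032] [-11.91767455   0.65181035] [-0.75894522  0.69343034] k [78.25554259  0.72579274]
217 [12.37276151  0.72818984] [-9.23055802  0.64761348] [1.57110175 0.68790166] k [78.06075682  0.71934638]
[ 495.25230661 -121.78452965  180.25119411]
```

Call:
{"name": "servo_tool", "arguments": {
  "turn": [
    [0, 0, -0.108],
    [0, 0, -0.216],
    [0, 0, -0.324],
    [0, 0, -0.432],
    [0, 0, -0.54]
  ],
  "xyz": [
    [9, -10, 0],
    [18, -20, 0],
    [28, -30, 0],
    [37, -40, 0],
    [45.6, -50, 0]
  ],
  "hand": [10, 10, 10, 10, 10]
}}

```text
time: 5.32
tool_pos: [541.5, -172.0, 180.1]
tool_rot: [180.0, 0.0, -97.5]
wrist_force: [-0.9, 0.2, -2.4]
finger_gap: 23.1
```

Call:
{"name": "servo_tool", "arguments": {
  "turn": [
    [0, 0, 0],
    [0, 0, 0],
    [0, 0, 0]
  ],
  "xyz": [
    [0, 0, 0],
    [0, 0, 0],
    [0, 0, 0]
  ],
  "hand": [10, 10, 10]
}}

```text
time: 5.57
tool_pos: [540.7, -171.9, 180.1]
tool_rot: [180.0, 0.0, -97.2]
wrist_force: [-0.2, 0.2, -1.8]
finger_gap: 23.4
```

```bash
python3 - <<'E'
from h import *
c=cam('wrist','w6.png');d=cam('side');t=cam('top');s=get_state();print(s['tool_pos'],s['tool_rot'],s['joints'],s['wrist_force'],s['finger_gap'])
a=cv2.resize(d['frame'][100:220,200:330],None,fx=4,fy=4,interpolation=cv2.INTER_CUBIC)
cv2.imwrite('pics/s6.png',cv2.cvtColor(a,cv2.COLOR_RGB2BGR))
k=onz(c,255.4,90,211.5);print(k-s['tool_pos'])
E
```

```text
[ 540.67400967 -172.09406445  180.50701107] [-1.79975602e+02  4.18878033e-03 -9.72094650e+01] [ 2.60610295e+00 -2.67218813e+00 -5.38090461e+00  3.19317731e-05
 -8.72665283e+01  8.01844297e+01] [-0.14325198 -0.70176174 -1.87729493] 22.874521302518954
[77.53957541 -8.70375471 30.99298893]
```

View pics/w6.png

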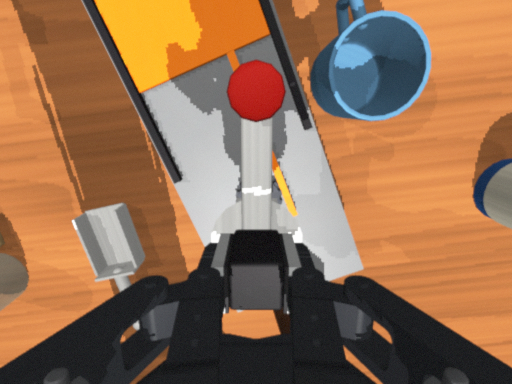

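View pics/s6.png

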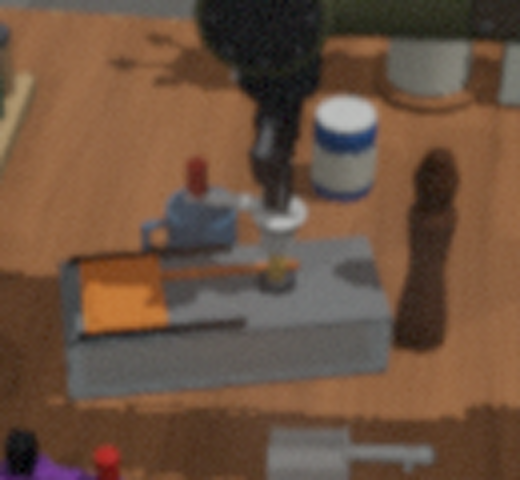

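Call:
{"name": "servo_tool", "arguments": {
  "turn": [
    [0, 0, 0],
    [0, 0, 0],
    [0, 0, 0],
    [0, 0, 0],
    [0, 0, 0]
  ],
  "xyz": [
    [0, -0.6, -7],
    [0, -0.6, -14],
    [0, -0.6, -20],
    [0, -0.6, -24],
    [0, -0.6, -24]
  ],
  "hand": [10, 10, 10, 10, 10]
}}

```text
time: 6.13
tool_pos: [540.6, -173.3, 154.9]
tool_rot: [180.0, 0.0, -97.3]
wrist_force: [1.3, 0.2, -3.2]
finger_gap: 22.9
```

Call:
{"name": "servo_tool", "arguments": {
  "turn": [
    [0, 0, 0],
    [0, 0, 0],
    [0, 0, 0],
    [0, 0, 0],
    [0, 0, 0]
  ],
  "xyz": [
    [0, 0, -4],
    [0, 0, -8],
    [0, 0, -12],
    [0, 0, -15],
    [0, 0, -15]
  ],
  "hand": [10, 10, 10, 10, 10]
}}

```text
time: 6.55
tool_pos: [540.7, -173.3, 140.5]
tool_rot: [180.0, 0.0, -97.3]
wrist_force: [2.0, -0.1, -2.3]
finger_gap: 23.2
```

Call:
{"name": "servo_tool", "arguments": {
  "turn": [
    [0, 0, 0],
    [0, 0, 0],
    [0, 0, 0]
  ],
  "xyz": [
    [0, 0, -2],
    [0, 0, -3],
    [0, 0, -3]
  ],
  "hand": [10, 10, 10]
}}

```text
time: 6.8
tool_pos: [540.9, -173.5, 140.1]
tool_rot: [-179.9, -0.0, -97.3]
wrist_force: [-2.5, 1.4, 4.1]
finger_gap: 23.0
```

```bash
python3 - <<'E'
from h import *
d=cam('side');c=cam('wrist','w7.png');s=get_state();print(s['tool_pos'],s['tool_rot'],s['wrist_force'],s['wrist_torque'],s['finger_gap'])
a=cv2.resize(d['frame'][120:210,210:310],None,fx=6,fy=6,interpolation=cv2.INTER_CUBIC)
cv2.imwrite('pics/s7.png',cv2.cvtColor(a,cv2.COLOR_RGB2BGR))
E
```

```text
[ 540.9266054  -173.53002118  140.10860945] [-1.79911806e+02 -3.05352418e-02 -9.73067387e+01] [-2.15694158  1.5787694   5.58244409] [ 0.80354203  0.91291352 -0.02825098] 23.184437769954553
```

View pics/s7.png

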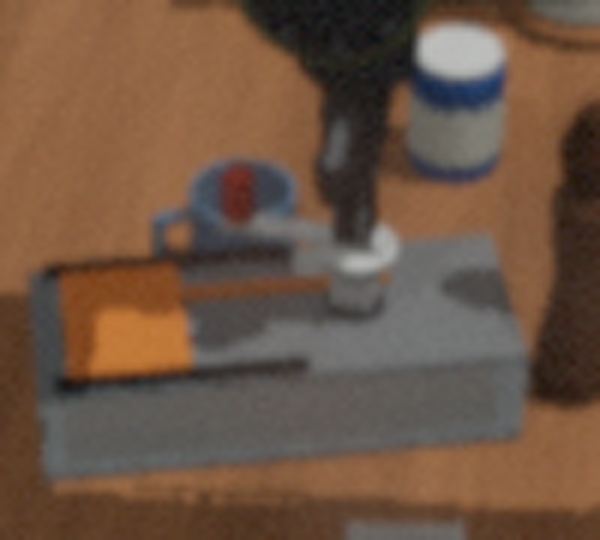

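Call:
{"name": "servo_tool", "arguments": {
  "turn": [
    [0, 0, -0.122],
    [0, 0, -0.244],
    [0, 0, -0.366],
    [0, 0, -0.488],
    [0, 0, -0.61]
  ],
  "xyz": [
    [0, -0.1, 1],
    [-0.1, -0.3, 1],
    [-0.2, -0.5, 1],
    [-0.3, -0.6, 1],
    [-0.3, -0.8, 1]
  ],
  "hand": [10, 10, 10, 10, 10]
}}

```text
time: 7.32
tool_pos: [541.0, -175.1, 140.3]
tool_rot: [-179.8, -0.0, -132.6]
wrist_force: [0.7, -3.2, -0.3]
finger_gap: 23.5
```

```bash
python3 - <<'E'
from h import *
d=cam('wrist','w8.png');s=get_state();print(s['tool_pos'],s['tool_rot'],s['wrist_force'],s['wrist_torque'],s['finger_gap'])
E
```

```text
[ 540.95080403 -175.09053877  140.26299382] [-1.79854158e+02 -7.59943054e-03 -1.33041092e+02] [ 2.31714531 -2.39696653  1.00681085] [-1.19873002 -0.5886175   0.00223399] 23.05649890430663
```

View pics/w8.png

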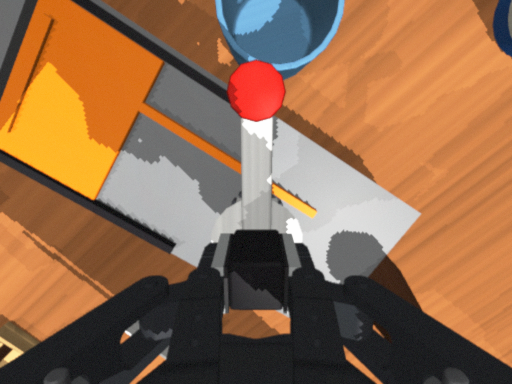

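Call:
{"name": "servo_tool", "arguments": {
  "turn": [
    [0, 0, -0.122],
    [0, 0, -0.244],
    [0, 0, -0.366],
    [0, 0, -0.488],
    [0, 0, -0.61]
  ],
  "xyz": [
    [-0.1, -0.1, 0],
    [-0.3, -0.2, 0],
    [-0.4, -0.3, 0],
    [-0.6, -0.4, 0],
    [-0.7, -0.4, 0]
  ],
  "hand": [10, 10, 10, 10, 10]
}}

```text
time: 7.78
tool_pos: [540.0, -175.8, 140.2]
tool_rot: [-179.9, 0.0, -167.4]
wrist_force: [1.4, -4.3, 0.2]
finger_gap: 23.0
```

Call:
{"name": "servo_tool", "arguments": {
  "turn": [
    [0, 0, -0.122],
    [0, 0, -0.244],
    [0, 0, -0.366],
    [0, 0, -0.488],
    [0, 0, -0.61]
  ],
  "xyz": [
    [-0.2, 0, 0],
    [-0.3, 0, 0],
    [-0.5, 0, 0],
    [-0.7, 0, 0],
    [-0.8, 0.1, 0]
  ],
  "hand": [10, 10, 10, 10, 10]
}}

```text
time: 8.2
tool_pos: [538.8, -176.0, 140.3]
tool_rot: [-179.9, 0.1, 157.6]
wrist_force: [-0.6, -6.0, 0.8]
finger_gap: 22.9
```

Call:
{"name": "servo_tool", "arguments": {
  "turn": [
    [0, 0, -0.122],
    [0, 0, -0.244],
    [0, 0, -0.366],
    [0, 0, -0.488],
    [0, 0, -0.61]
  ],
  "xyz": [
    [-0.1, 0.1, 0],
    [-0.3, 0.2, 0],
    [-0.4, 0.3, 0],
    [-0.5, 0.4, 0],
    [-0.6, 0.5, 0]
  ],
  "hand": [10, 10, 10, 10, 10]
}}

```text
time: 8.62
tool_pos: [537.8, -175.4, 140.2]
tool_rot: [-179.9, 0.1, 122.7]
wrist_force: [-2.4, -3.8, 1.7]
finger_gap: 22.9
```

```bash
python3 - <<'E'
from h import *
d=cam('wrist','w9.png');e=cam('side');s=get_state();print(s['tool_pos'],s['tool_rot'],s['joints'],s['wrist_force'],s['wrist_torque'],s['finger_gap'])
a=cv2.resize(e['frame'][120:210,210:310],None,fx=6,fy=6,interpolation=cv2.INTER_CUBIC)
cv2.imwrite('pics/s9.png',cv2.cvtColor(a,cv2.COLOR_RGB2BGR))
E
```

```text
[ 537.77672699 -175.29411713  140.12646705] [-1.79888891e+02  8.07826851e-02  1.22901357e+02] [  2.35700974  -2.42640487  -9.40017484   0.12696382 -83.08088414
 -59.47108657] [-2.00336888 -4.85535098  3.00450558] [-1.95490066  0.94691642 -0.05940052] 23.38438891554236
```

View pics/s9.png

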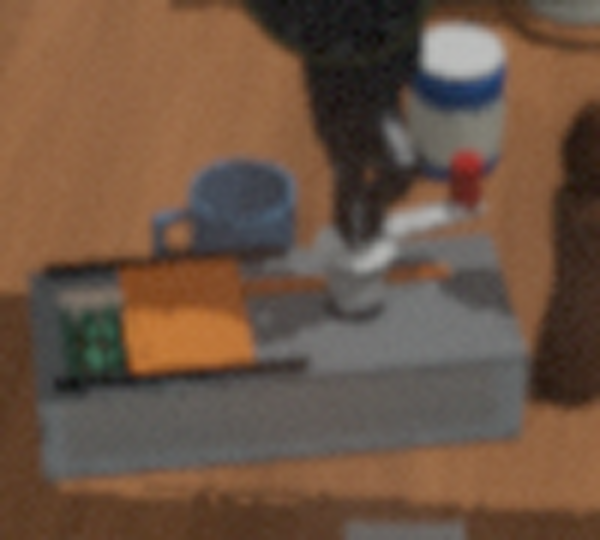

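View pics/w9.png

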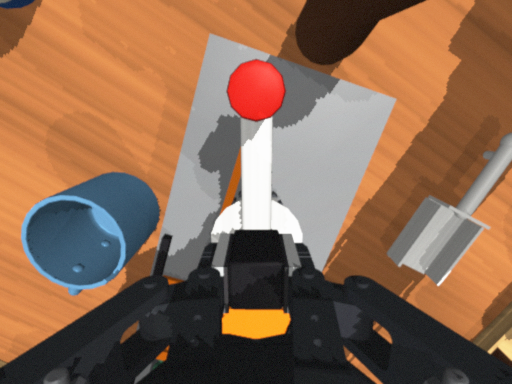

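Call:
{"name": "servo_tool", "arguments": {
  "turn": [
    [0, 0, -0.122],
    [0, 0, -0.244],
    [0, 0, -0.366],
    [0, 0, -0.488],
    [0, 0, -0.61]
  ],
  "xyz": [
    [0, -0.2, 0],
    [-0.1, -0.2, 0],
    [-0.2, -0.2, 0],
    [-0.2, -0.2, 0],
    [-0.2, -0.2, 0]
  ],
  "hand": [10, 10, 10, 10, 10]
}}

```text
time: 9.13
tool_pos: [537.3, -174.5, 140.1]
tool_rot: [-179.9, 0.0, 88.0]
wrist_force: [-4.4, -0.3, 5.8]
finger_gap: 23.2
```

Call:
{"name": "servo_tool", "arguments": {
  "turn": [
    [0, 0, -0.122],
    [0, 0, -0.17],
    [0, 0, -0.17]
  ],
  "xyz": [
    [0, 0.1, 0],
    [0, 0.2, 0],
    [0, 0.2, 0]
  ],
  "hand": [10, 10, 10]
}}

```text
time: 9.38
tool_pos: [537.3, -174.1, 140.1]
tool_rot: [-179.9, 0.0, 78.4]
wrist_force: [-4.8, -0.2, 5.4]
finger_gap: 23.6
```

```bash
python3 - <<'E'
from h import *
s=get_state();print(s['tool_pos'],s['tool_rot'],s['joints'],s['wrist_force'],s['wrist_torque'],s['finger_gap'])
E
```

```text
[ 537.34835249 -174.14116915  140.0922235 ] [-1.79919044e+02  3.45261197e-02  7.84005369e+01] [ 2.41015957e+00 -2.47875494e+00 -9.41415721e+00  1.40007211e-02
 -8.31515044e+01 -1.04011327e+02] [-4.80089967 -0.18746644  5.3870012 ] [-0.10666024  1.95791331 -0.00292499] 23.623051110461816
```

Call:
{"name": "servo_tool", "arguments": {
  "turn": [
    [0, 0, 0],
    [0, 0, 0],
    [0, 0, 0],
    [0, 0, 0.05],
    [0, 0, 0.17]
  ],
  "xyz": [
    [0, 0, 0],
    [0, 0, 0],
    [0, 0, 2],
    [1, 0, 4],
    [1, 0, 4]
  ],
  "hand": [35, 50, 50, 50, 50]
}}

```text
time: 9.8
tool_pos: [539.6, -173.8, 143.7]
tool_rot: [180.0, -0.0, 88.2]
wrist_force: [-0.0, 0.2, -0.5]
finger_gap: 50.4
```

```bash
python3 - <<'E'
from h import *
d=cam('wrist','w10.png');s=get_state();print(s['tool_pos'],s['tool_rot'],s['joints'],s['wrist_force'],s['wrist_torque'],s['finger_gap'])
E
```

```text
[ 539.49734822 -173.79308168  143.46118443] [ 1.79963319e+02 -2.07879082e-02  8.87537590e+01] [ 2.41682790e+00 -2.33692833e+00 -8.91254192e+00 -1.85252150e-02
 -8.33864529e+01 -9.36609480e+01] [-0.14340696 -0.14642926 -0.01178876] [-0.06386278 -0.038084   -0.01757493] 50.32655114247545
```

View pics/w10.png

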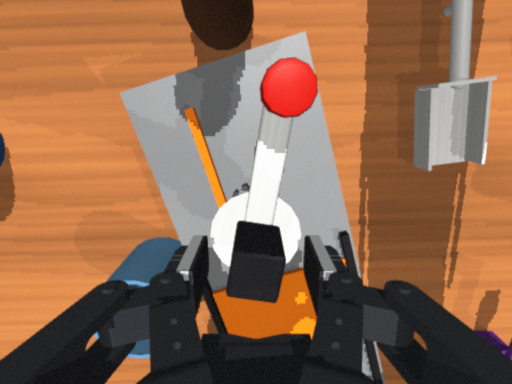

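Call:
{"name": "servo_tool", "arguments": {
  "turn": [
    [0, 0, 0.122],
    [0, 0, 0.244],
    [0, 0, 0.366],
    [0, 0, 0.488],
    [0, 0, 0.61]
  ],
  "xyz": [
    [0, 0, 0],
    [0, 0, 0],
    [0, 0, 0],
    [0, 0, 0],
    [0, 0, 0]
  ],
  "hand": [50, 50, 50, 50, 50]
}}

```text
time: 10.27
tool_pos: [539.3, -173.8, 143.1]
tool_rot: [180.0, -0.0, 123.2]
wrist_force: [0.3, 0.6, -0.8]
finger_gap: 50.1
```

Call:
{"name": "servo_tool", "arguments": {
  "turn": [
    [0, 0, 0.122],
    [0, 0, 0.244],
    [0, 0, 0.366],
    [0, 0, 0.488],
    [0, 0, 0.61]
  ],
  "xyz": [
    [0, 0, 0],
    [0, 0, 0],
    [0, 0, 0],
    [0, 0, 0],
    [0, 0, 0]
  ],
  "hand": [50, 50, 50, 50, 50]
}}

```text
time: 10.68
tool_pos: [539.3, -173.8, 143.1]
tool_rot: [180.0, -0.0, 158.1]
wrist_force: [-0.3, 0.7, -0.1]
finger_gap: 50.0
```

Call:
{"name": "servo_tool", "arguments": {
  "turn": [
    [0, 0, 0.09],
    [0, 0, 0.18],
    [0, 0, 0.18]
  ],
  "xyz": [
    [0, 0, 0],
    [0, 0, -2],
    [0, 0, -2]
  ],
  "hand": [50, 50, 50]
}}

```text
time: 10.93
tool_pos: [539.1, -173.8, 140.8]
tool_rot: [180.0, -0.0, 168.3]
wrist_force: [1.0, -0.9, -0.2]
finger_gap: 50.1
```

```bash
python3 - <<'E'
from h import *
d=cam('wrist','w11.png');e=cam('side');s=get_state();print(s['tool_pos'],s['tool_rot'],s['joints'],s['wrist_force'],s['wrist_torque'],s['finger_gap'])
a=cv2.resize(e['frame'][120:210,210:310],None,fx=6,fy=6,interpolation=cv2.INTER_CUBIC)
cv2.imwrite('pics/s11.png',cv2.cvtColor(a,cv2.COLOR_RGB2BGR))
E
```

```text
[ 539.17153275 -173.88153382  141.14295328] [ 1.79994114e+02 -1.35783162e-02  1.67951444e+02] [ 2.41485801e+00 -2.30086895e+00 -9.12342358e+00 -9.15556924e-03
 -8.31891233e+01 -1.44623278e+01] [-0.47251746  0.11412541  0.36108481] [-0.0435148   0.00366517  0.03878217] 49.63887281787351
```

View pics/w11.png

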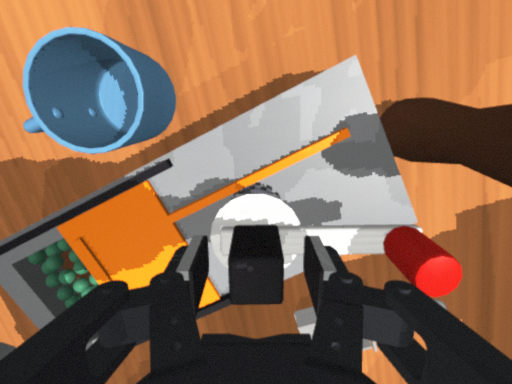

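View pics/s11.png

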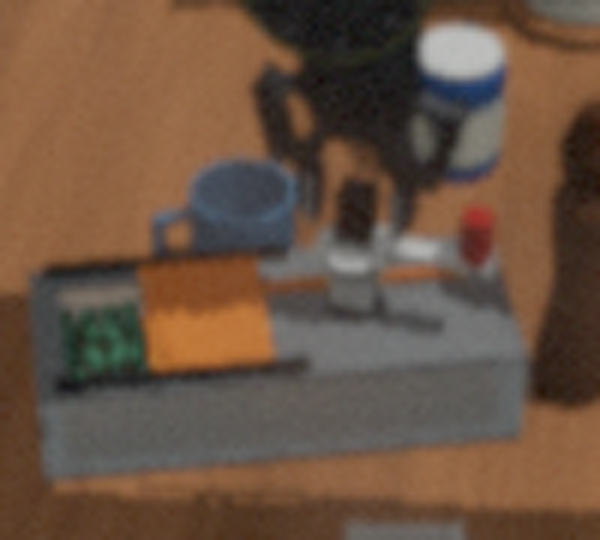

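Call:
{"name": "servo_tool", "arguments": {
  "turn": [
    [0, 0, 0],
    [0, 0, 0],
    [0, 0, 0],
    [0, 0, 0],
    [0, 0, 0]
  ],
  "xyz": [
    [0, 0, 0],
    [0, 0, 0],
    [0, 0, 0],
    [0, 0, 0],
    [0, 0, 0]
  ],
  "hand": [35, 20, 10, 10, 10],
  "squeeze": 60
}}

```text
time: 11.45
tool_pos: [539.2, -174.0, 141.5]
tool_rot: [-180.0, 0.0, 168.1]
wrist_force: [0.2, 0.4, 1.1]
finger_gap: 23.1
```

Call:
{"name": "servo_tool", "arguments": {
  "turn": [
    [0, 0, -0.122],
    [0, 0, -0.244],
    [0, 0, -0.366],
    [0, 0, -0.488],
    [0, 0, -0.61]
  ],
  "xyz": [
    [0, 0, 0],
    [0, 0, 0],
    [0, 0, 0],
    [0, 0, 0],
    [0, 0, 0]
  ],
  "hand": [10, 10, 10, 10, 10]
}}

```text
time: 11.87
tool_pos: [539.3, -174.0, 141.5]
tool_rot: [180.0, 0.0, 132.8]
wrist_force: [0.5, -0.1, 1.3]
finger_gap: 23.2
```

```bash
python3 - <<'E'
from h import *
s=get_state();print(s['tool_pos'],s['tool_rot'],s['joints'],s['wrist_force'],s['wrist_torque'],s['finger_gap'])
E
```

```text
[ 539.28188408 -174.00423948  141.51391184] [1.79987465e+02 1.86784965e-02 1.32839699e+02] [ 2.41104584e+00 -2.31929287e+00 -9.10793510e+00  6.13256649e-03
 -8.31897029e+01 -4.95720707e+01] [ 0.48394848 -0.11108888  1.28563886] [0.02908121 0.07191298 0.11295164] 23.23174193744129
```

Call:
{"name": "servo_tool", "arguments": {
  "turn": [
    [0, 0, -0.11],
    [0, 0, -0.22],
    [0, 0, -0.33],
    [0, 0, -0.42],
    [0, 0, -0.48]
  ],
  "xyz": [
    [0, 0, 0],
    [0, 0, 0],
    [0, 0, 0],
    [0, 0, 0],
    [0, 0, 0]
  ],
  "hand": [10, 10, 10, 10, 10]
}}

```text
time: 12.28
tool_pos: [539.3, -174.0, 141.6]
tool_rot: [180.0, 0.0, 105.6]
wrist_force: [-0.1, -0.4, 1.7]
finger_gap: 23.0
```

```bash
python3 - <<'E'
from h import *
s=get_state();print(s['tool_pos'],s['tool_rot'],s['joints'],s['wrist_force'],s['wrist_torque'],s['finger_gap'])
E
```

```text
[ 539.34615807 -174.02575615  141.56791892] [1.79996116e+02 4.72594603e-02 1.05640245e+02] [ 2.43389881e+00 -2.31622799e+00 -9.11332762e+00  4.54431431e-02
 -8.31883248e+01 -7.67990362e+01] [-0.10847809 -0.41396494  1.70829034] [-0.41637242  0.0690977   2.54553186] 22.952790928907746
```

```bash
python3 - <<'E'
from h import *
e=cam('side');t=cam('top');s=get_state();print(s['tool_rot'],s['wrist_torque'])
a=cv2.resize(e['frame'][120:210,210:310],None,fx=6,fy=6,interpolation=cv2.INTER_CUBIC)
cv2.imwrite('pics/s12.png',cv2.cvtColor(a,cv2.COLOR_RGB2BGR))
cam('wrist','w12.png')
h=cv2.cvtColor(t['frame'],cv2.COLOR_RGB2BGR)
cv2.imwrite('pics/t12.png',cv2.resize(h[100:240,250:350],None,fx=4,fy=4,interpolation=cv2.INTER_CUBIC))
E
```

```text
[1.79996829e+02 4.60878689e-02 1.05831934e+02] [-0.44377488  0.08485215  2.02029776]
```

View pics/s12.png

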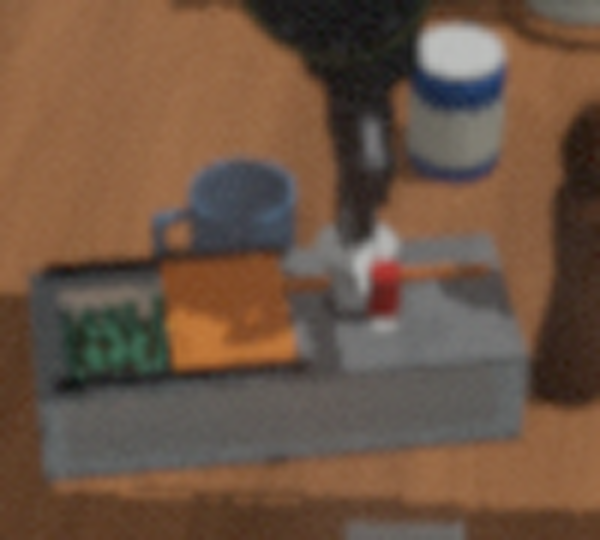

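View pics/t12.png

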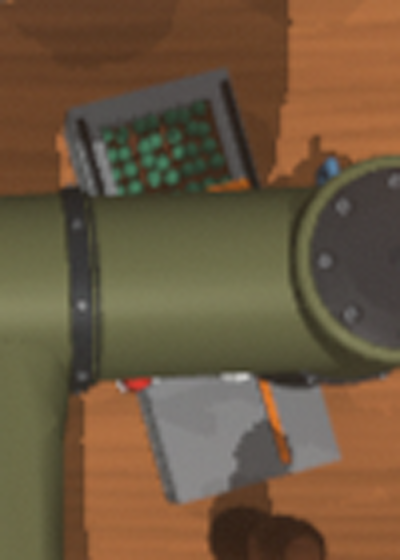

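View pics/w12.png

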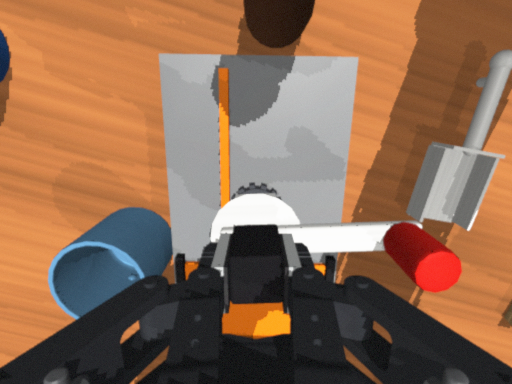

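```bash
python3 - <<'E'
from h import *
t=cam('top');w=cam('wrist');d=cam('side')
a=onz(t,320.9,215.1,82);r0=np.array([519.63,-201.46]);print(a,np.hypot(*(a[:2]-r0)))
print('wrist now',onz(w,223,68,82))
# w4 pose: rack end initially via camera at that time not stored; side view shutter edges
y=lambda u,v:(210+u/6-.4,120+v/6-.4)
e0=[onz(d,*y(*p),80) for p in[(178,265),(190,368)]];e1=[onz(d,*y(*p),80) for p in[(285,252),(298,360)]]
m0=np.mean(e0,0);m1=np.mean(e1,0);print(m0,m1,np.linalg.norm(m1-m0))
print(get_state()['time'],get_state()['wrist_torque'])
E
```

```text
[ 452.39490604 -218.05338518   82.        ] 69.25242445036184
wrist now [ 452.09208852 -219.70449349   82.        ]
[ 646.40833247 -145.84935217   80.        ] [ 577.20459492 -165.98202736   80.        ] 72.07275422715284
12.5833 [-4.42638455e-01  1.69742456e-03  2.07748178e+00]
```

Call:
{"name": "servo_tool", "arguments": {
  "turn": [
    [0, 0, -0.03],
    [0, 0, -0.06],
    [0, 0, -0.06]
  ],
  "xyz": [
    [0, 0, 0],
    [0, 0, 0],
    [0, 0, 0]
  ],
  "hand": [10, 10, 10]
}}

```text
time: 12.83
tool_pos: [539.3, -174.0, 141.5]
tool_rot: [180.0, 0.0, 102.3]
wrist_force: [0.3, -1.7, 2.5]
finger_gap: 23.3
```

```bash
python3 - <<'E'
from h import *
s=get_state();print(s['tool_pos'],s['tool_rot'],s['joints'],s['wrist_force'],s['wrist_torque'],s['finger_gap'])
w=cam('wrist','w13.png')
E
python3 -c "
import cv2
a=cv2.imread('pics/w12.png');b=cv2.imread('pics/w13.png')
cv2.imwrite('pics/w13z.png',cv2.vconcat([cv2.resize(x[40:240,150:450],None,fx=2,fy=1.4) for x in (a,b)]))"
```

```text
[ 539.28276256 -174.04503523  141.52176808] [1.79984449e+02 1.89345516e-02 1.02292567e+02] [ 2.41310462e+00 -2.31787493e+00 -9.10928923e+00  1.60992288e-02
 -8.31900172e+01 -8.01224415e+01] [ 0.34255357 -1.74277632  2.52845247] [-0.40422576 -0.00256847  2.01591353] 23.342528357252363
```

View pics/w13z.png

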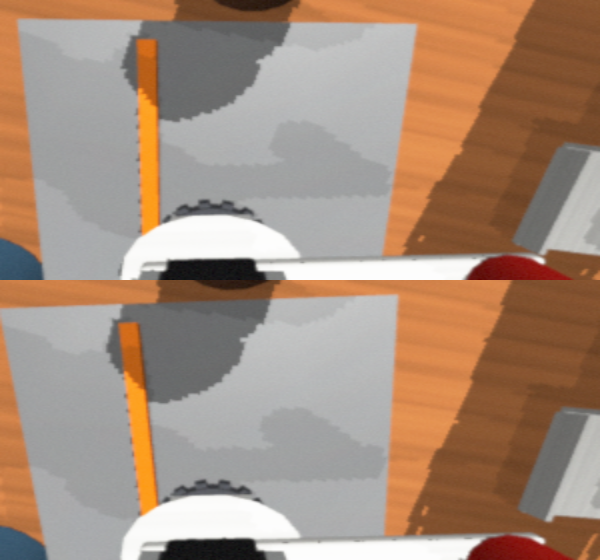

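```bash
python3 - <<'E'
import cv2,numpy as np
for n in('w11','w12','w13'):
    f=cv2.imread(f'pics/{n}.png');h=cv2.cvtColor(f,cv2.COLOR_BGR2HSV)
    m=cv2.inRange(h,np.array((0,150,60)),np.array((6,255,255)))|cv2.inRange(h,np.array((174,150,60)),np.array((180,255,255)))
    ct=max(cv2.findContours(m,0,2)[0],key=cv2.contourArea);print(n,cv2.boundingRect(ct),cv2.minAreaRect(ct))
    # deck far edge vs rack end
    o=cv2.inRange(h,np.array((8,200,90)),np.array((22,255,255)))
    o[:,:205]=0;o[:,245:]=0;o[200:]=0
    ys,xs=np.nonzero(o); print(n,ys.min() if len(ys) else None)
E
```

```text
w11 (384, 226, 78, 72) ((421.24615478515625, 261.46923828125), (86.56562042236328, 47.09801483154297), 37.87498474121094)
w11 178
w12 (384, 223, 78, 70) ((422.25006103515625, 256.25006103515625), (84.14570617675781, 48.08325958251953), 45.0)
w12 69
w13 (384, 222, 78, 71) ((422.00006103515625, 256.00006103515625), (84.85281372070312, 48.08325958251953), 45.0)
w13 71
```

```bash
python3 - <<'E'
from h import *
f=cv2.vconcat([cv2.resize(cv2.imread(f'pics/{n}.png')[55:95,195:245],None,fx=10,fy=7,interpolation=cv2.INTER_CUBIC) for n in('w12','w13')]);cv2.imwrite('pics/rk.png',f)
w=cam('wrist','w14.png')
print(onz(w,215,70,82),get_state()['wrist_torque'],get_state()['tool_rot'])
E
```

```text
[ 451.61840083 -218.97091881   82.        ] [-0.34233273 -0.07460498  1.96244537] [1.79974745e+02 1.28601584e-02 1.02348815e+02]
```

View pics/rk.png

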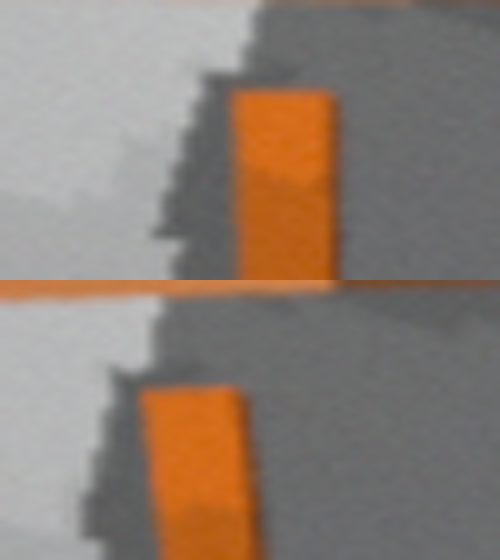

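```bash
python3 - <<'E'
from h import *
from scipy.spatial.transform import Rotation as Ro
def T(p,r):
    M=np.eye(4);M[:3,:3]=Ro.from_euler('xyz',r,degrees=True).as_matrix();M[:3,3]=p;return M
w=cam('wrist');s=get_state()
X=w['camera_from_world']@T(s['tool_pos'],s['tool_rot'])
def end(p,r,u,v):
    c=dict(w);c['camera_from_world']=X@np.linalg.inv(T(p,r));return onz(c,u,v,82)[:2]
a=end([494.83,-122.84,180.34],[-179.99,.05,-66.45],351.3,206)
b=end([539.35,-174.03,141.57],[180,.046,105.8],223.1,67.7)
c=end([539.28,-174.04,141.52],[180,.013,102.3],213.7,70.3)
u=np.array([np.cos(np.radians(14.7)),np.sin(np.radians(14.7))])
for x in(a,b,c):print(x,x@u, (a-x)@u)
# shutter orange now in top view
E
```

```text
[ 519.78879357 -202.97106244] 451.26941865907503 0.0
[ 451.80303257 -219.58114412] 381.2940442134366 69.97537444563842
[ 451.89980087 -219.68672435] 381.36085324497236 69.90856541410265
```

```bash
python3 - <<'E'
from h import *
w=cam('wrist','w15.png');t=cam('top');s=get_state();print(s['wrist_torque'],s['joint_torque'][5],s['tool_rot'])
h=cv2.cvtColor(w['frame'],cv2.COLOR_RGB2BGR)
cv2.imwrite('pics/w15z.png',cv2.resize(h[40:120,140:370],None,fx=3.4,fy=3.4,interpolation=cv2.INTER_CUBIC))
h=cv2.cvtColor(t['frame'],cv2.COLOR_RGB2BGR)
cv2.imwrite('pics/t15.png',cv2.resize(h[110:160,260:330],None,fx=10,fy=10,interpolation=cv2.INTER_CUBIC))
E
```

```text
[-0.38907952 -0.00432368  1.98922339] -1.9631608575582504 [1.79975385e+02 1.19048380e-02 1.02301848e+02]
```

View pics/w15z.png

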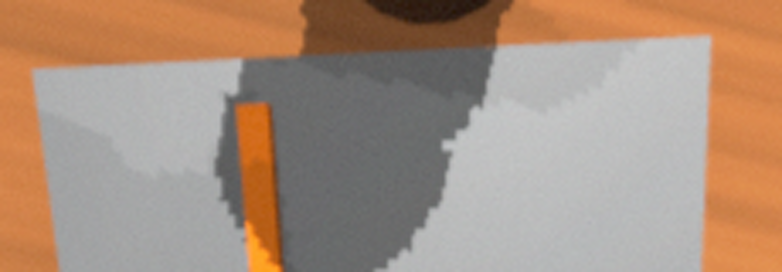

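View pics/t15.png

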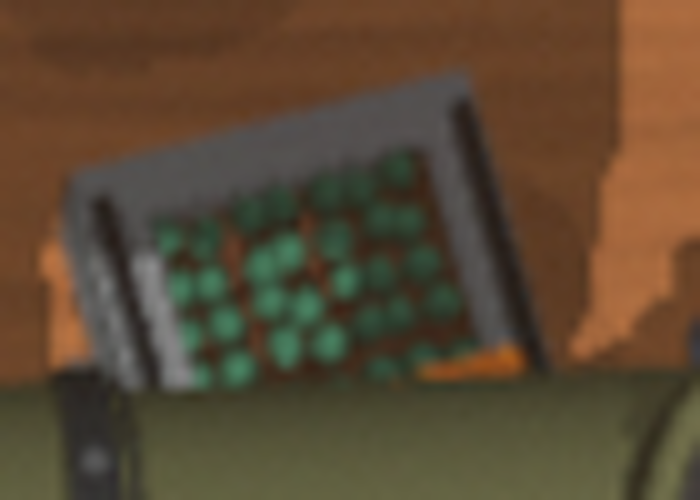

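```bash
python3 - <<'E'
from h import *
w=cam('wrist');t=cam('top')
P=[onz(w,140+u/3.4-.35,40+v/3.4-.35,75)[:2] for u,v in((33,69),(710,37))];e=onz(w,140+255/3.4-.35,40+102/3.4-.35,82)[:2]
d=P[1]-P[0];L=np.hypot(*d);n=np.array([-d[1],d[0]])/L
print('width',L,'ang',np.degrees(np.arctan2(d[1],d[0])),'rack end to deck edge',(e-P[0])@n,'shaft to edge',(np.array([539.2,-174])-P[0])@n)
f=cv2.imread('pics/top0.png')
cv2.imwrite('pics/t0z.png',cv2.resize(f[110:200,260:330],None,fx=8,fy=8,interpolation=cv2.INTER_CUBIC)[:600])
f=cv2.imread('pics/w4.png')
E
```

```text
width 129.57529237652233 ang 104.81582074346973 rack end to deck edge -8.518560556348737 shaft to edge -104.92591867074867
```

View pics/t0z.png

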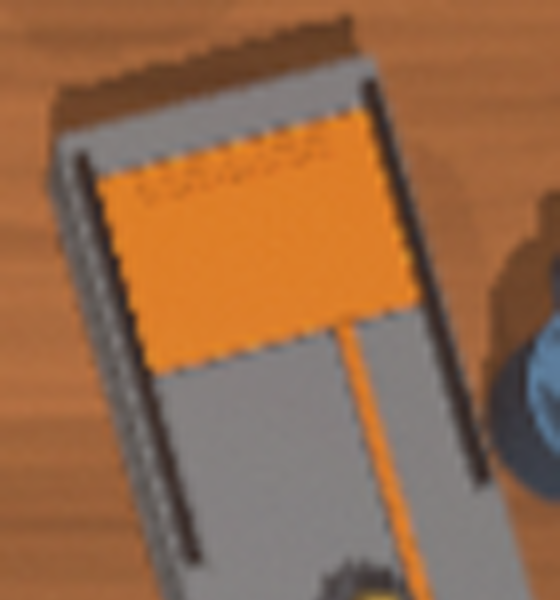

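```bash
python3 - <<'E'
from h import *
t=cam('top')
Z0=lambda u,v:onz(t,260+(u+.5)/8-.5,110+(v+.5)/8-.5,80)[:2]
Z1=lambda u,v:onz(t,260+(u+.5)/10-.5,110+(v+.5)/10-.5,80)[:2]
u=np.array([np.cos(np.radians(14.8)),np.sin(np.radians(14.8))])
A=[Z0(362,108),Z0(98,180)];B=[Z1(520,347)];print('outer0',[a@u for a in A],'outer1',[b@u for b in B],'inner0',[Z0(*p)@u for p in((422,302),(152,375))])
D=[onz(t,260+(x+.5)/8-.5,110+(y+.5)/8-.5,75)[:2]@u for x,y in((375,57),(57,140))];print('deck end',D)
E
```

```text
outer0 [np.float64(670.934473664274), np.float64(669.9803004371676)] outer1 [np.float64(600.7376986027464)] inner0 [np.float64(590.8193984904794), np.float64(590.4199144902238)]
deck end [np.float64(690.4180165245691), np.float64(690.6080731531283)]
```

Call:
{"name": "servo_tool", "arguments": {
  "turn": [
    [0, 0, 0.03],
    [0, 0, 0.06],
    [0, 0, 0.06]
  ],
  "xyz": [
    [0, 0, 0],
    [0, 0, 0],
    [0, 0, 0]
  ],
  "hand": [10, 10, 10]
}}

```text
time: 13.48
tool_pos: [539.3, -174.1, 141.5]
tool_rot: [180.0, -0.0, 105.6]
wrist_force: [0.9, -0.1, 3.1]
finger_gap: 23.4
```

```bash
python3 - <<'E'
from h import *
s=get_state();print(s['tool_pos'],s['tool_rot'],s['wrist_force'],s['wrist_torque'],s['finger_gap'])
f=cam('wrist','w16.png')['frame'];h=cv2.cvtColor(f,cv2.COLOR_RGB2BGR)
cv2.imwrite('pics/w16z.png',cv2.resize(h[200:320,190:480],None,fx=2.7,fy=2.7,interpolation=cv2.INTER_CUBIC))
E
```

```text
[ 539.25905391 -174.07372482  141.48835784] [ 1.79965158e+02 -9.34615481e-03  1.05640924e+02] [ 0.85561635 -0.12210622  3.13916365] [-0.15383925 -0.06571347  0.76210881] 23.391284745231022
```

View pics/w16z.png

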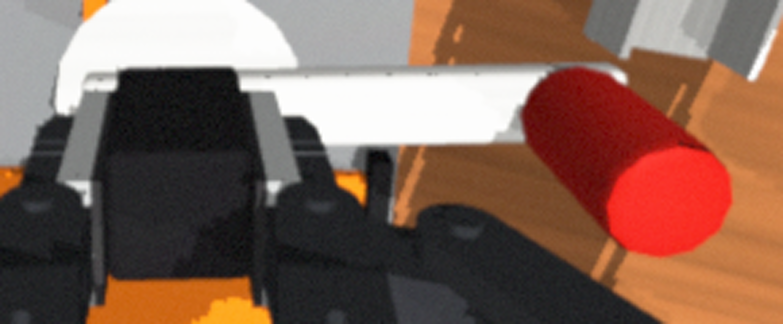

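```bash
python3 - <<'E'
import cv2,numpy as np
def z(n,x,y):
    f=cv2.imread(f'pics/{n}.png');return cv2.resize(f[y-25:y+25,x-30:x+30],None,fx=6,fy=6,interpolation=cv2.INTER_CUBIC)
cv2.imwrite('pics/rk2.png',cv2.hconcat([z('w11',345,132),z('w10',190,112)]))
E
```

```text
(no output)
```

View pics/rk2.png

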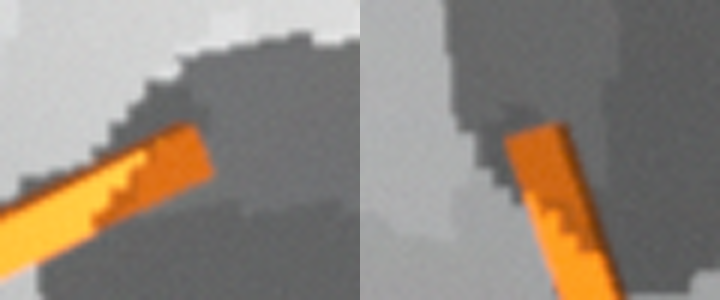

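```bash
cat >> h.py <<'E'
from scipy.spatial.transform import Rotation as Ro
def TT(p,r):
    M=np.eye(4);M[:3,:3]=Ro.from_euler('xyz',r,degrees=True).as_matrix();M[:3,3]=p;return M
E
python3 - <<'E'
from h import *
w=cam('wrist');s=get_state();X=w['camera_from_world']@TT(s['tool_pos'],s['tool_rot'])
def end(p,r,u,v):
    c=dict(w);c['camera_from_world']=X@np.linalg.inv(TT(p,r));return onz(c,u,v,82)[:2]
u=np.array([np.cos(np.radians(14.8)),np.sin(np.radians(14.8))])
for x in(end([494.83,-122.84,180.34],[-179.99,.05,-66.45],351.3,206),end([539.17,-173.88,141.14],[180,-.01,167.95],348.4,131.9),end([539.5,-173.8,143.46],[180,-.02,88.75],188.3,108.6)):print(x,451.2-x@u)
print(s['wrist_torque'],s['tool_rot'])
E
```

```text
[ 519.6924778  -202.99549504] 0.6034956722415927
[ 465.53595761 -216.09877747] 56.310463947164294
[ 466.92576888 -216.29253089] 55.01625539446644
[-0.08191489 -0.13377318  0.84232119] [ 1.79971267e+02 -4.43082759e-03  1.05579218e+02]
```

Call:
{"name": "servo_tool", "arguments": {
  "turn": [
    [0, 0, 0],
    [0, 0, 0],
    [0, 0, 0],
    [0, 0, 0],
    [0, 0, 0]
  ],
  "xyz": [
    [0, 0, 0],
    [0, 0, 0],
    [0, 0, 0],
    [0, 0, 15],
    [0, 0, 40]
  ],
  "hand": [35, 50, 50, 50, 50]
}}

```text
time: 14.0
tool_pos: [537.5, -173.5, 177.9]
tool_rot: [-179.7, -0.2, 105.6]
wrist_force: [0.9, -0.1, -0.5]
finger_gap: 49.8
```

Call:
{"name": "servo_tool", "arguments": {
  "turn": [
    [0, 0, -0.1],
    [0, 0, -0.2],
    [0, 0, -0.3],
    [0, 0, -0.4],
    [0, 0, -0.4]
  ],
  "xyz": [
    [-10, 0, 20],
    [-20, 0, 40],
    [-30, 0, 60],
    [-40, 0, 60],
    [-40, 0, 60]
  ],
  "hand": [50, 50, 50, 50, 50]
}}

```text
time: 14.42
tool_pos: [498.7, -174.1, 243.1]
tool_rot: [179.8, -0.0, 82.5]
wrist_force: [1.5, 0.6, 0.7]
finger_gap: 49.9
```

```bash
python3 - <<'E'
from h import *
d=cam('wrist','w17.png');t=cam('top','t17.png');s=get_state();print(s['tool_pos'],s['tool_rot'],s['wrist_force'],s['finger_gap'])
E
```

```text
[ 498.9901956  -173.79087074  240.68666231] [-1.79965692e+02 -4.04008429e-02  8.28980955e+01] [-0.26251873  0.20485891 -0.20278651] 49.99830782545443
```

View pics/w17.png

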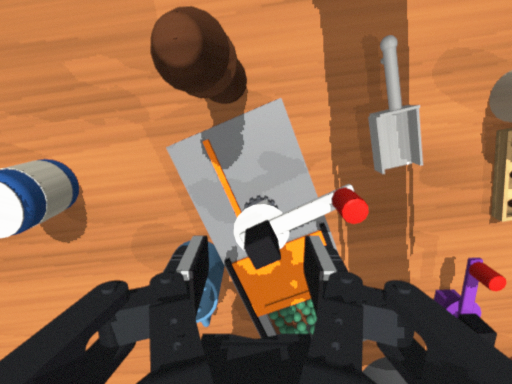

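```bash
python3 - <<'E'
import cv2
f=cv2.imread('pics/w17.png');cv2.imwrite('pics/w17z.png',cv2.resize(f[120:290,190:390],None,fx=4,fy=3.5,interpolation=cv2.INTER_CUBIC))
E
```

```text
(no output)
```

View pics/w17z.png

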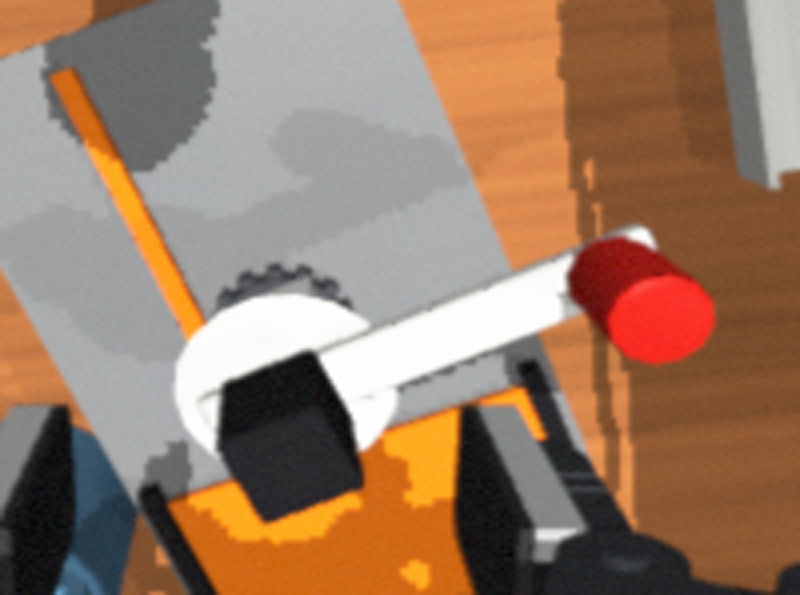

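```bash
python3 - <<'E'
from h import *
w=cam('wrist');Z=lambda u,v,z:onz(w,190+(u+.5)/4-.5,120+(v+.5)/3.5-.5,z)[:2]
b=np.mean([Z(*p,173) for p in((220,440),(328,402),(362,486),(268,520))],0);k=Z(661,314,171)
print(b,k,np.hypot(*(k-b)),np.degrees(np.arctan2(*(k-b)[::-1])))
n=np.array([539.2,-174]);print('psi from axis',np.degrees(np.arctan2(*(k-n)[::-1])),np.hypot(*(k-n)))
u=np.array([np.cos(np.radians(14.8)),np.sin(np.radians(14.8))])
print('inner',Z(170,502,80)@u,Z(520,390,80)@u,'rack',Z(63,72,82)@u)
E
```

```text
[ 536.36531175 -171.55749545] [510.37978749 -97.92626779] 78.0820411914889 109.4386731545157
psi from axis 110.748981506018 81.34996853807894
inner 520.6997166101046 520.3502383152434 rack 381.42610057643697
```

```bash
python3 - <<'E'
from h import *
t=cam('top');u=np.array([np.cos(np.radians(14.8)),np.sin(np.radians(14.8))])
Z1=lambda p,z:onz(t,260+(p[0]+.5)/10-.5,110+(p[1]+.5)/10-.5,z)[:2]@u
print([Z1(p,75) for p in((150,212),(280,182),(425,147))],[Z1(p,80) for p in((520,347),(430,372))])
h=cv2.cvtColor(t['frame'],cv2.COLOR_RGB2BGR)
cv2.imwrite('pics/t17z.png',cv2.resize(h[105:215,255:345],None,fx=5.4,fy=5.4,interpolation=cv2.INTER_CUBIC))
E
```

```text
[np.float64(672.8919508704264), np.float64(671.5915928766051), np.float64(670.6112532345097)] [np.float64(600.7376986027464), np.float64(600.4174616974182)]
```

View pics/t17z.png

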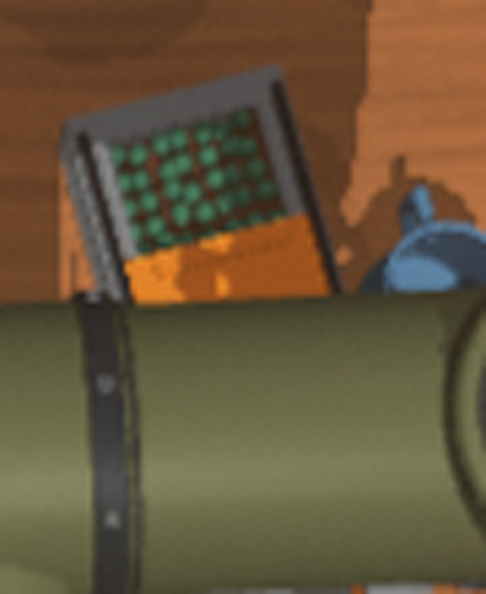

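Call:
{"name": "servo_tool", "arguments": {
  "turn": [
    [0, 0, 0.12],
    [0, 0, 0.24],
    [0, 0, 0.36],
    [0, 0, 0.47],
    [0, 0, 0.47]
  ],
  "xyz": [
    [13, 0, 0],
    [26, 0, -5],
    [40, 0, -20],
    [40, 0, -40],
    [40, 0, -55]
  ],
  "hand": [50, 50, 50, 50, 50]
}}

```text
time: 15.03
tool_pos: [539.3, -173.7, 182.9]
tool_rot: [-179.8, -0.1, 110.1]
wrist_force: [-0.4, 0.1, -0.3]
finger_gap: 50.0
```

Call:
{"name": "servo_tool", "arguments": {
  "turn": [
    [0, 0, 0],
    [0, 0, 0],
    [0, 0, 0],
    [0, 0, 0]
  ],
  "xyz": [
    [0, 0, -20],
    [0, 0, -38],
    [0, 0, -45],
    [0, 0, -45]
  ],
  "hand": [50, 50, 50, 50]
}}

```text
time: 15.37
tool_pos: [538.0, -173.8, 138.2]
tool_rot: [-179.7, -0.1, 109.7]
wrist_force: [-0.1, -0.3, -0.2]
finger_gap: 50.0
```

Call:
{"name": "servo_tool", "arguments": {
  "turn": [
    [0, 0, 0],
    [0, 0, 0],
    [0, 0, 0],
    [0, 0, 0],
    [0, 0, 0]
  ],
  "xyz": [
    [0, 0, 0],
    [0, 0, 0],
    [0, 0, 0],
    [0, 0, 0],
    [0, 0, 0]
  ],
  "hand": [35, 20, 10, 10, 10]
}}

```text
time: 15.78
tool_pos: [539.8, -174.0, 142.8]
tool_rot: [179.9, 0.1, 109.7]
wrist_force: [-0.8, 1.3, 5.4]
finger_gap: 23.2
```

```bash
python3 - <<'E'
from h import *
s=get_state();print(s['tool_pos'],s['tool_rot'],s['wrist_force'],s['wrist_torque'],s['finger_gap'])
E
```

```text
[ 539.75217922 -174.04943834  142.83563026] [1.79884884e+02 5.93269147e-02 1.09718399e+02] [-0.83588698  1.31557163  5.39454324] [0.54596438 0.36610719 0.01893001] 23.153758988010008
```

Call:
{"name": "servo_tool", "arguments": {
  "turn": [
    [0, 0, -0.02],
    [0, 0, -0.02]
  ],
  "xyz": [
    [0, 0, 0],
    [0, 0, 0]
  ],
  "hand": [10, 10]
}}

```text
time: 15.95
tool_pos: [539.8, -174.1, 142.8]
tool_rot: [179.9, 0.1, 108.5]
wrist_force: [0.1, 1.1, 5.8]
finger_gap: 22.5
```

```bash
python3 -c "
from h import *
s=get_state();print(s['tool_rot'],s['wrist_torque'])"
```

```text
[1.79880886e+02 6.73685287e-02 1.08507559e+02] [0.50562871 0.36716143 0.25717513]
```

Call:
{"name": "servo_tool", "arguments": {
  "turn": [
    [0, 0, -0.025],
    [0, 0, -0.05],
    [0, 0, -0.05]
  ],
  "xyz": [
    [0, 0, 0],
    [0, 0, 0],
    [0, 0, 0]
  ],
  "hand": [10, 10, 10]
}}

```text
time: 16.2
tool_pos: [539.6, -174.1, 142.8]
tool_rot: [179.9, 0.1, 105.7]
wrist_force: [-1.3, 0.8, 5.9]
finger_gap: 23.2
```

```bash
python3 -c "
from h import *
s=get_state();print(s['tool_rot'],s['wrist_torque'])"
```

```text
[1.79915551e+02 7.54952904e-02 1.05724504e+02] [0.35991119 0.54152296 1.17128301]
```

Call:
{"name": "servo_tool", "arguments": {
  "turn": [
    [0, 0, -0.025],
    [0, 0, -0.05],
    [0, 0, -0.05]
  ],
  "xyz": [
    [0, 0, 0],
    [0, 0, 0],
    [0, 0, 0]
  ],
  "hand": [10, 10, 10]
}}

```text
time: 16.45
tool_pos: [539.8, -174.1, 142.8]
tool_rot: [179.9, 0.1, 102.9]
wrist_force: [-0.0, 0.4, 4.8]
finger_gap: 22.8
```

```bash
python3 -c "
from h import *
s=get_state();print(s['tool_rot'],s['wrist_torque'],s['wrist_force']);cam('wrist','w18.png');cam('side','s18.png')"
```

```text
[1.79898796e+02 9.00527790e-02 1.02946024e+02] [0.15174602 0.32608638 1.93844018] [-0.03640992  0.38380075  4.81815834]
```

View pics/w18.png

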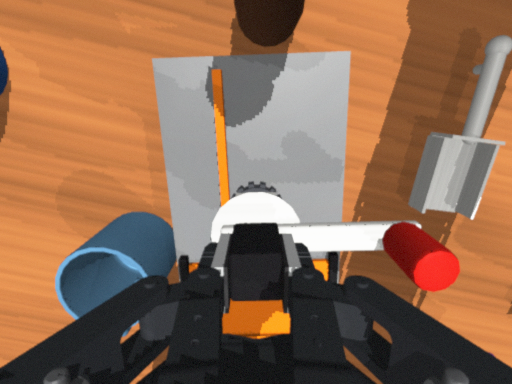

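Call:
{"name": "servo_tool", "arguments": {
  "turn": [
    [0, 0, 0.07],
    [0, 0, 0.14],
    [0, 0, 0.18],
    [0, 0, 0.18],
    [0, 0, 0.18]
  ],
  "xyz": [
    [0, 0, 1],
    [0, 0, 2],
    [0, 0, 3],
    [0, 0, 6],
    [0, 0, 12]
  ],
  "hand": [10, 10, 10, 10, 10]
}}

```text
time: 16.97
tool_pos: [538.0, -172.9, 143.9]
tool_rot: [-179.7, -0.4, 113.0]
wrist_force: [18.3, -13.0, -54.0]
finger_gap: 23.0
```

Call:
{"name": "servo_tool", "arguments": {
  "turn": [
    [0, 0, 0],
    [0, 0, 0],
    [0, 0, 0],
    [0, 0, 0],
    [0, 0, 0]
  ],
  "xyz": [
    [0, 0, 8],
    [0, 0, 16],
    [0, 0, 26],
    [0, 0, 38],
    [0, 0, 48]
  ],
  "hand": [10, 10, 10, 10, 10]
}}

```text
time: 17.38
tool_pos: [539.2, -174.2, 202.7]
tool_rot: [180.0, 0.0, 113.1]
wrist_force: [-0.5, -0.5, -1.2]
finger_gap: 23.1
```

```bash
python3 - <<'E'
from h import *
d=cam('wrist','w19.png');e=cam('side','s19.png');s=get_state();print(s['tool_pos'],s['tool_rot'],s['wrist_force'],s['wrist_torque'],s['finger_gap'],s['time'])
a=cv2.resize(e['frame'][110:210,210:310],None,fx=5,fy=5,interpolation=cv2.INTER_CUBIC)
cv2.imwrite('pics/s19.png',cv2.cvtColor(a,cv2.COLOR_RGB2BGR))
E
```

```text
[ 540.20902797 -174.27927286  204.94590739] [1.79734198e+02 1.59235730e-01 1.13126829e+02] [ 0.49681174 -0.30858662 -2.01430358] [-0.06829699 -0.07689147 -0.01389826] 22.704937804253095 17.4833
```

View pics/s19.png

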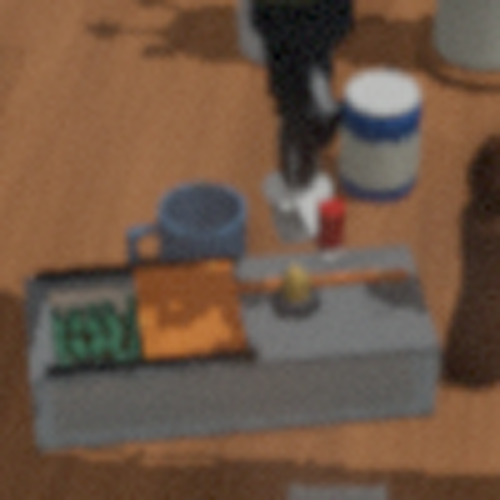

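View pics/w19.png

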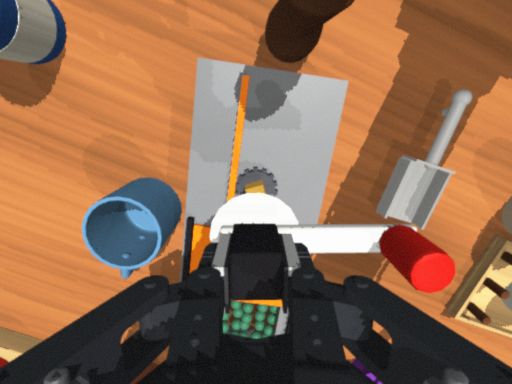

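Call:
{"name": "servo_tool", "arguments": {
  "turn": [
    [0, 0, 0],
    [0, 0, 0],
    [0, 0, 0],
    [0, 0, 0]
  ],
  "xyz": [
    [22, 10, 0],
    [45, 20, 0],
    [45, 20, 0],
    [45, 20, 0]
  ],
  "hand": [10, 10, 10, 10]
}}

```text
time: 17.82
tool_pos: [584.5, -153.3, 200.6]
tool_rot: [-180.0, -0.1, 113.2]
wrist_force: [-0.8, 0.1, -2.3]
finger_gap: 23.4
```

```bash
python3 - <<'E'
from h import *
d=cam('wrist','w20.png');s=get_state();print(s['tool_pos'],s['tool_rot'],s['wrist_force'],s['finger_gap'],s['time'])
p=proj(d,[539.2,-173.5,100]);print(p);x,y=int(p[0]),int(p[1])
h=cv2.cvtColor(d['frame'],cv2.COLOR_RGB2BGR);print(x-40,y-37)
cv2.imwrite('pics/w20z.png',cv2.resize(h[y-37:y+38,x-40:x+40],None,fx=8,fy=8,interpolation=cv2.INTER_CUBIC))
E
```

```text
[ 584.12753751 -153.69152324  201.037386  ] [-1.79975979e+02 -2.85309187e-02  1.13157922e+02] [ 0.03761191 -0.12998806 -2.07473017] 22.86213286045111 17.8667
[253.67179475 136.50193269]
213 99
```

View pics/w20z.png

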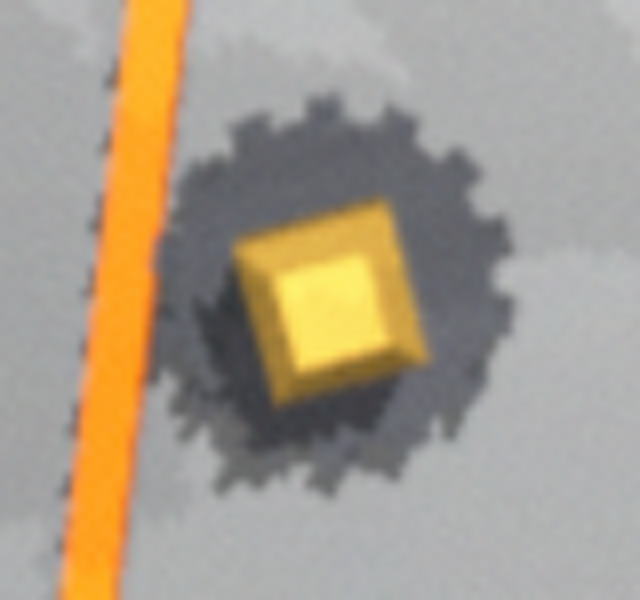

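```bash
python3 - <<'E'
from h import *
c=cam('wrist')
Z=lambda u,v:(213+(u+.5)/8-.5,99+(v+.5)/8-.5)
def quad(P,z):
    W=np.array([onz(c,*Z(*p),z)[:2] for p in P]);e=np.roll(W,-1,0)-W
    print(z,W.mean(0).round(2),np.hypot(*e.T).round(1),np.degrees(np.arctan2(e[:,1],e[:,0])).round(1)%90)
quad([(235,243),(390,203),(428,360),(278,406)],104)
quad([(275,280),(370,254),(390,352),(298,375)],111)
E
```

```text
104 [ 538.37 -173.69] [15.9 15.9 15.9 16.7] [37.3 37.4 40.2 37.6]
111 [ 538.77 -173.43] [9.5 9.6 9.3 9.4] [38.2 35.1 37.1 36.6]
```

```bash
python3 - <<'E'
import cv2
f=cv2.imread('pics/w20.png');cv2.imwrite('pics/w20v.png',f)
E
```

```text
(no output)
```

View pics/w20v.png

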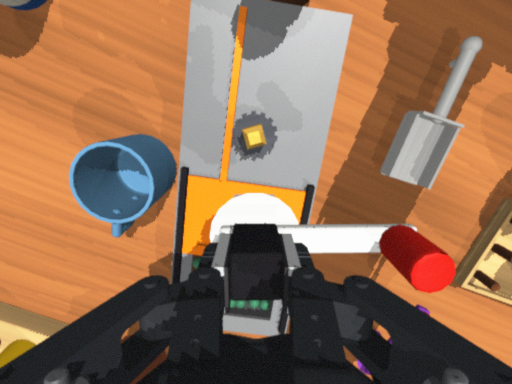

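```bash
python3 - <<'E'
from h import *
w=cam('wrist');u=np.array([np.cos(np.radians(14.8)),np.sin(np.radians(14.8))]);ax=np.array([538.8,-173.6])@u
print('inner from shaft',onz(w,190,177,80)[:2]@u-ax,onz(w,303,189,80)[:2]@u-ax,'rack',onz(w,242,7,82)[:2]@u-ax)
print('deck end',onz(w,191,0,75)[:2]@u-ax)
E
```

```text
inner from shaft 46.49211568400267 42.610509414301305 rack -95.82036125328307
deck end -96.68508464860656
```

Call:
{"name": "servo_tool", "arguments": {
  "turn": [
    [0, 0, 0],
    [0, 0, 0],
    [0, 0, 0],
    [0, 0, 0],
    [0, 0, 0]
  ],
  "xyz": [
    [-2, 28, 0],
    [-5, 65, 0],
    [-9, 104, 0],
    [-12, 144, 0],
    [-16, 184, 0]
  ],
  "hand": [10, 10, 10, 10, 10]
}}

```text
time: 18.38
tool_pos: [567.4, 31.0, 202.0]
tool_rot: [179.9, -0.0, 113.1]
wrist_force: [1.3, 0.7, -2.0]
finger_gap: 22.7
```

Call:
{"name": "servo_tool", "arguments": {
  "turn": [
    [0, 0, 0],
    [0, 0, 0],
    [0, 0, 0],
    [0, 0, 0],
    [0, 0, 0]
  ],
  "xyz": [
    [-4, 40, 0],
    [-7, 80, 0],
    [-10, 118, 0],
    [-13, 155, 0],
    [-16, 185, 0]
  ],
  "hand": [10, 10, 10, 10, 10]
}}

```text
time: 18.8
tool_pos: [551.4, 217.0, 201.9]
tool_rot: [179.9, -0.0, 113.2]
wrist_force: [0.3, 0.1, -2.9]
finger_gap: 23.2
```

Call:
{"name": "servo_tool", "arguments": {
  "turn": [
    [0, 0, 0],
    [0, 0, 0],
    [0, 0, 0]
  ],
  "xyz": [
    [0, 0, -20],
    [0, 0, -30],
    [0, 0, -30]
  ],
  "hand": [10, 10, 10]
}}

```text
time: 19.05
tool_pos: [550.6, 214.2, 168.2]
tool_rot: [-179.7, 0.0, 113.1]
wrist_force: [-0.1, -0.7, -3.2]
finger_gap: 23.0
```

```bash
python3 - <<'E'
from h import *
d=cam('wrist','w21.png');e=cam('side');s=get_state();print(s['tool_pos'],s['tool_rot'],s['joints'],s['wrist_force'],s['finger_gap'],s['time'])
a=cv2.resize(e['frame'][180:290,190:320],None,fx=5,fy=5,interpolation=cv2.INTER_CUBIC)
cv2.imwrite('pics/s21.png',cv2.cvtColor(a,cv2.COLOR_RGB2BGR))
E
```

```text
[552.15202774 213.69088806 171.43203288] [-1.79971769e+02  3.42595341e-02  1.13064219e+02] [ 4.05558212e+01  1.20609954e+00 -2.49174675e+00  2.42396449e-02
 -8.63393767e+01 -1.07493166e+02] [-0.23018801 -0.11717675 -1.75223153] 23.234712924137423 19.15
```

View pics/s21.png

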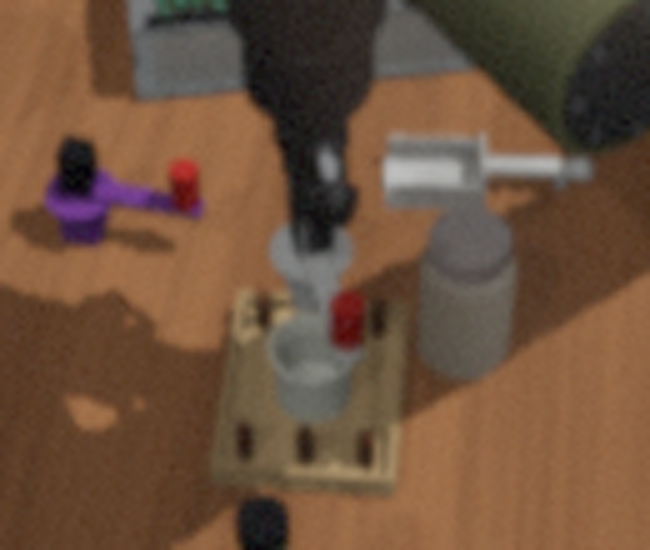

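View pics/w21.png

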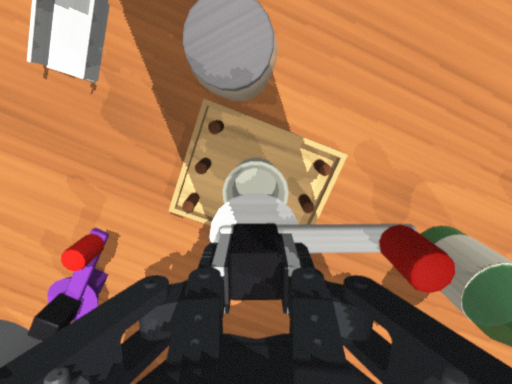

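Call:
{"name": "servo_tool", "arguments": {
  "turn": [
    [0, 0, 0],
    [0, 0, 0],
    [0, 0, 0],
    [0, 0, 0],
    [0, 0, 0]
  ],
  "xyz": [
    [0, 1, -18],
    [0, 1, -36],
    [0, 1, -54],
    [0, 1, -68],
    [0, 1, -75]
  ],
  "hand": [10, 10, 10, 10, 10]
}}

```text
time: 19.57
tool_pos: [552.1, 214.6, 95.4]
tool_rot: [-179.9, 0.0, 113.0]
wrist_force: [0.5, -0.3, -2.8]
finger_gap: 22.8
```

Call:
{"name": "servo_tool", "arguments": {
  "turn": [
    [0, 0, 0],
    [0, 0, 0],
    [0, 0, 0],
    [0, 0, 0],
    [0, 0, 0]
  ],
  "xyz": [
    [0, 0, -5],
    [0, 0, -9],
    [0, 0, -13],
    [0, 0, -16],
    [0, 0, -18]
  ],
  "hand": [10, 10, 10, 10, 10]
}}

```text
time: 19.98
tool_pos: [552.3, 215.7, 78.9]
tool_rot: [180.0, 0.0, 113.1]
wrist_force: [-2.2, -3.0, 2.6]
finger_gap: 22.9
```

Call:
{"name": "servo_tool", "arguments": {
  "turn": [
    [0, 0, 0],
    [0, 0, 0],
    [0, 0, 0]
  ],
  "xyz": [
    [0, 0, -1.5],
    [0, 0, -3],
    [0, 0, -3]
  ],
  "hand": [10, 10, 10]
}}

```text
time: 20.23
tool_pos: [552.3, 215.4, 78.0]
tool_rot: [180.0, 0.1, 113.2]
wrist_force: [-7.5, -3.6, 9.0]
finger_gap: 23.3
```

```bash
python3 - <<'E'
from h import *
e=cam('side');s=get_state();print(s['tool_pos'],s['tool_rot'],s['wrist_force'],s['wrist_torque'],s['finger_gap'],s['time'])
a=cv2.resize(e['frame'][200:290,200:310],None,fx=6,fy=6,interpolation=cv2.INTER_CUBIC)
cv2.imwrite('pics/s22.png',cv2.cvtColor(a,cv2.COLOR_RGB2BGR))
E
```

```text
[552.31955037 215.38023088  78.05565252] [1.79962941e+02 8.01439838e-02 1.13157845e+02] [-7.39495215 -3.98169864  9.07148146] [-1.44745138  2.62209888  0.02062927] 23.005600703400813 20.2833
```

View pics/s22.png

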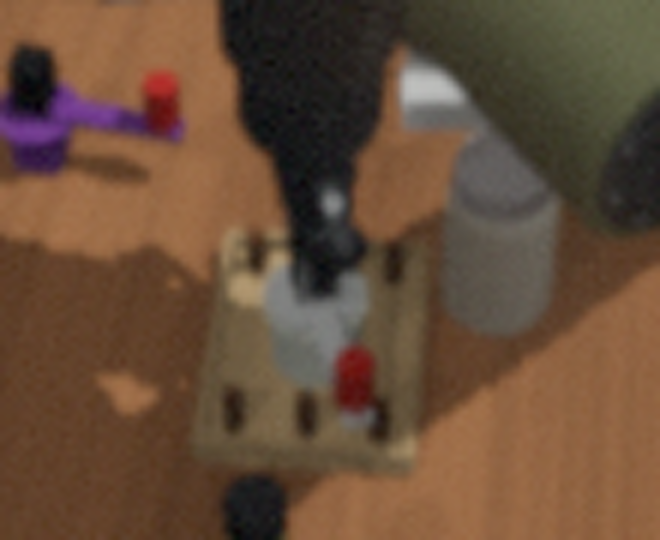

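Call:
{"name": "servo_tool", "arguments": {
  "turn": [
    [0, 0, 0],
    [0, 0, 0],
    [0, 0, 0]
  ],
  "xyz": [
    [-1, -0.5, 0],
    [-1.8, -1, 0],
    [-1.8, -1, 0]
  ],
  "hand": [10, 10, 10]
}}

```text
time: 20.53
tool_pos: [551.2, 215.0, 76.7]
tool_rot: [179.8, 0.0, 113.1]
wrist_force: [0.3, -1.3, 3.8]
finger_gap: 23.1
```

```bash
python3 - <<'E'
from h import *
s=get_state();print(s['tool_pos'],s['tool_rot'],s['wrist_force'],s['wrist_torque'],s['finger_gap'],s['time'])
E
```

```text
[551.20979267 215.04321052  76.67841557] [1.79849554e+02 2.16594703e-02 1.13142224e+02] [ 0.33094652 -1.33489332  3.81890978] [-0.74707818 -0.07953583  0.00708465] 23.11468819874709 20.5333
```

Call:
{"name": "servo_tool", "arguments": {
  "turn": [
    [0, 0, 0],
    [0, 0, 0],
    [0, 0, 0]
  ],
  "xyz": [
    [0, -0.5, -1.5],
    [0, -0.5, -2],
    [0, -0.5, -2]
  ],
  "hand": [10, 10, 10]
}}

```text
time: 20.78
tool_pos: [551.4, 214.8, 76.2]
tool_rot: [179.8, 0.0, 113.2]
wrist_force: [-4.0, -2.8, 11.2]
finger_gap: 23.2
```

```bash
python3 - <<'E'
from h import *
s=get_state();print(s['tool_pos'],s['tool_rot'],s['wrist_force'],s['wrist_torque'],s['finger_gap'],s['time'])
cam('wrist','w23.png')
E
```

```text
[551.44295359 214.77834701  76.15356574] [1.79801758e+02 2.97789176e-02 1.13168536e+02] [-3.97716968 -2.80473124 11.18744656] [-0.8527526   1.30055795  0.00672903] 23.18548470387251 20.7833
```

View pics/w23.png

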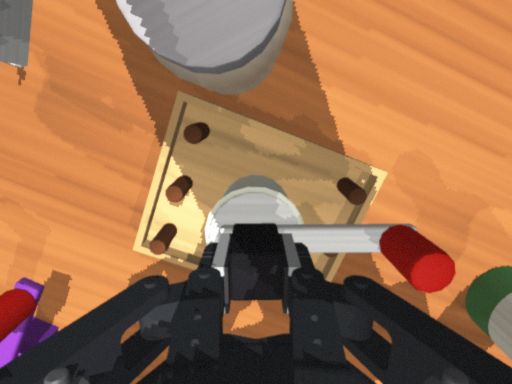

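Call:
{"name": "servo_tool", "arguments": {
  "turn": [
    [0, 0, 0],
    [0, 0, 0],
    [0, 0, 0],
    [0, 0, 0],
    [0, 0, 0]
  ],
  "xyz": [
    [0, 0, 1.5],
    [0, 0, 1.5],
    [0, 0, 1.5],
    [0, 0, 1.5],
    [0, 0, 1.5]
  ],
  "hand": [10, 25, 32, 45, 50]
}}

```text
time: 21.25
tool_pos: [550.0, 214.7, 74.0]
tool_rot: [-179.9, -0.0, 113.1]
wrist_force: [-0.2, 0.2, 0.1]
finger_gap: 50.0
```

Call:
{"name": "servo_tool", "arguments": {
  "turn": [
    [0, 0, 0],
    [0, 0, 0],
    [0, 0, 0],
    [0, 0, 0],
    [0, 0, 0]
  ],
  "xyz": [
    [0, 0, 0],
    [0, 0, 8],
    [0, 0, 25],
    [0, 0, 55],
    [0, 0, 85]
  ],
  "hand": [50, 50, 50, 50, 50]
}}

```text
time: 21.67
tool_pos: [549.8, 214.1, 160.3]
tool_rot: [-179.9, 0.0, 113.1]
wrist_force: [0.8, -0.3, 1.1]
finger_gap: 50.1
```

Call:
{"name": "servo_tool", "arguments": {
  "turn": [
    [0, 0, 0],
    [0, 0, 0],
    [0, 0, 0],
    [0, 0, 0],
    [0, 0, 0]
  ],
  "xyz": [
    [0, 0, 30],
    [0, 0, 60],
    [0, 0, 80],
    [0, 0, 80],
    [0, 0, 80]
  ],
  "hand": [50, 50, 50, 50, 50]
}}

```text
time: 22.08
tool_pos: [550.8, 214.9, 241.8]
tool_rot: [179.8, -0.1, 113.1]
wrist_force: [0.2, 0.4, -1.0]
finger_gap: 49.8
```

```bash
python3 - <<'E'
from h import *
d=cam('wrist','w24.png');e=cam('side','s24.png');t=cam('top','t24.png');s=get_state();print(s['tool_pos'],s['tool_rot'],s['wrist_force'],s['finger_gap'],s['time'])
a=cv2.resize(e['frame'][120:290,190:320],None,fx=4.5,fy=3.5,interpolation=cv2.INTER_CUBIC)
cv2.imwrite('pics/s24z.png',cv2.cvtColor(a,cv2.COLOR_RGB2BGR))
E
```

```text
[549.89264619 214.40448389 238.47911719] [-1.79879536e+02 -1.07556667e-03  1.13141844e+02] [0.22593858 0.44711696 0.17517116] 49.96697252561408 22.2333
```

View pics/w24.png

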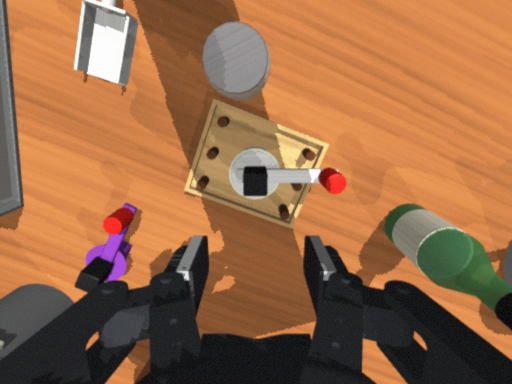

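View pics/s24z.png

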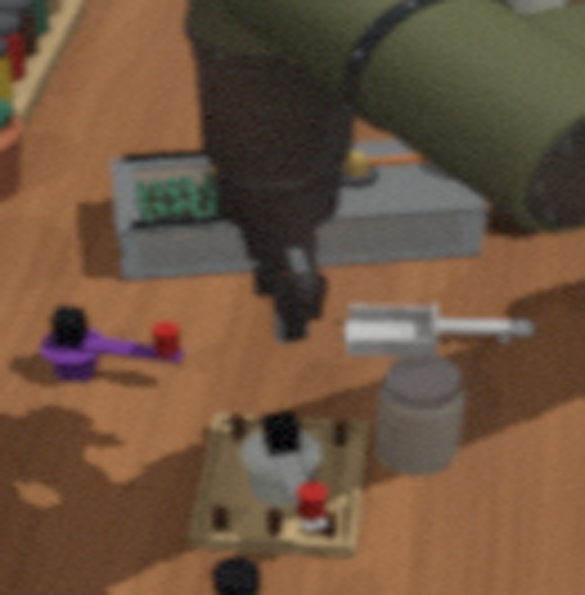

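View pics/t24.png

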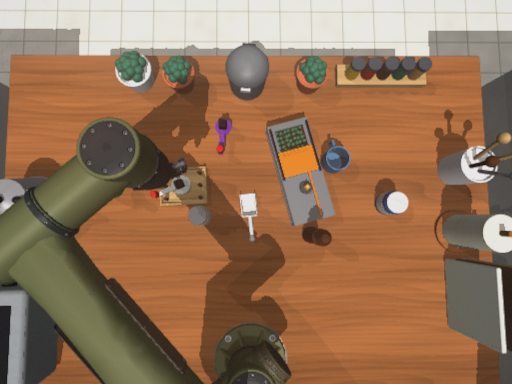

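```bash
python3 - <<'E'
import cv2
f=cv2.imread('pics/t24.png');a=cv2.resize(f[110:220,260:340],None,fx=5,fy=5,interpolation=cv2.INTER_CUBIC)
g=cv2.imread('pics/w24.png');b=cv2.resize(g[140:225,210:360],None,fx=2.5,fy=2.5,interpolation=cv2.INTER_CUBIC)
cv2.imwrite('pics/t24z.png',a);cv2.imwrite('pics/w24z.png',cv2.resize(b,None,fx=2,fy=2))
E
```

```text
(no output)
```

View pics/t24z.png

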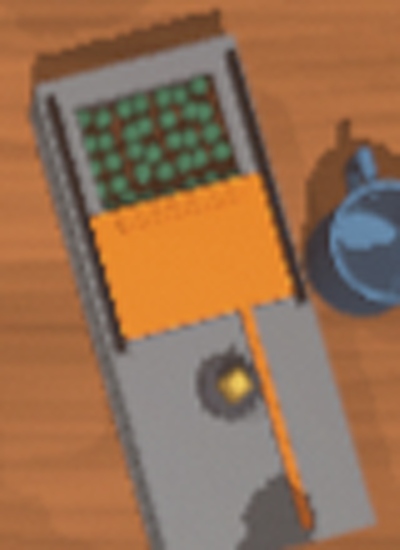

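View pics/w24z.png

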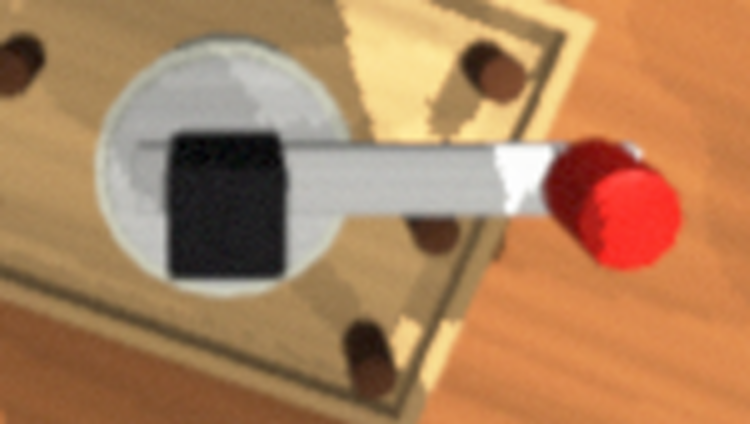

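```bash
python3 - <<'E'
from h import *
w=cam('wrist');Z=lambda u,v,z:onz(w,210+(u+.5)/5-.5,140+(v+.5)/5-.5,z)[:2]
b=Z(227,224,106);k=Z(630,218,104);print(b,k,np.hypot(*(k-b)),'cup',Z(223,165,58))
s=get_state();print(s['dq'].round(2),s['time']);print(job.sign_off())
E
```

```text
[548.63340507 214.05135276] [517.1834914  285.76764763] 78.30915667342727 cup [547.83486531 212.62172701]
[ 0.06  0.02  0.05  0.25  0.02 -0.05] 22.2833
the job is handed in; nothing more can be done
None
```

I fitted the crank fully down on the shaft, wound it clockwise to the end stop, and lifted it off. I then set it down in its white cup and opened the fingers with it already resting there. I handed the job in at 22.3 s of the 69 s allowed, with the gripper open and clear of everything.

**Checks that agreed**
- **Shutter position:** its outer edge ended 125 mm from the shaft. The vent opening appears to run from about 125 to 195 mm, so nothing covers it.
- **Shaft angle:** the flats ended at about 38°. Full travel would put them at 38.4°, if they line up with the box at zero.
- **End stop:** a second push met a torque that climbed from 0 to 2 N m while the shutter stayed still.
- **Crank in the cup:** it is upright, and the block lies within 2 mm of the cup's centre. The block-to-knob distance came out as 78 mm where 80 mm is expected. The arm now points about 90° round from where it started, which the cup allows.

**Checks that disagreed**
- **Shutter travel:** I measured about 70 mm, not 75 mm. I take this to mean the shutter started about 5 mm open, because its edge did not cover the vent's edge at the start. I did not confirm that independently.
- **Overwinding:** I pushed the crank roughly 10–20° past the angle where its play should have ended, at about 2 N m. It wedged on the shaft, and the wrist force read about 57 N (54 N of it vertical) at the end of the first lift step before it came free. That is under the 120 N limit, but the peak in between was not logged.

The mug, jar, scoop, mill, bottle and tin look unmoved in the last pictures. I judged that by eye rather than measuring each one.

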